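# Lay out the petit-four board

### The arm

A 7-joint arm with a two-finger parallel gripper is mounted at the origin on the work surface. World frame = base frame: x ahead of the robot, y to its left, z up, the work surface at z = 0. Lengths are in m, angles in rad, forces in N, time in s.
With the tool pointing down it reaches from about 0.425 to 0.95 m from the base axis. Payload 4.7 kg.
Tool frame: the origin (TCP) lies between the finger pads; the fingertips stand 8 mm ahead of it and the grasp point (between the pads) lies 11 mm behind it; z points along the fingers, y is the direction in which the jaws open and shut (so a half turn about z gives the same grasp; the last joint's range is limited). The gripper opens to 85 mm and grips with 20 to 120 N. Pads are 22 mm wide; open, the fingers measure 114 mm over their backs; the gripper's body (76 mm by 85 mm) begins 54 mm behind the grasp point. The pads swing forward as they close: fully open they stand 13 mm farther back than shut.
Start: joints at [1.082, 0.469, -0.049, 1.532, 0.024, 1.141, -0.082], TCP at [0.3, -0.605, 0.239] pointing down, gripper open.
Joint ranges: [-2.59, 2.59], [-0.33, 1.99], [-1.39, 1.29], [0.1, 2.45], [-1.04, 4.18], [0.21, 1.99], [-2.66, 2.66]. Speed limits (rad/s): [2.57, 2.57, 3.14, 3.14, 3.14, 3.14, 3.14].

### API

Orientations are given as a unit quaternion [w, x, y, z].
In Python, from station import sense, vision, job gives the robot as it stands.
- The arm moves only by the tool step_arm, never from a script. Its argument "rows" is a list of rows, each an object of numbers: "x", "y", "z": the shift along the tool's x, y, z in m; "twist": the turn about the tool's z in rad. A call has 1 to 10 rows; each row is the pose to reach, as a shift and turn from the pose commanded when the call began, along the tool's axes at that moment; what a row does not reach only later rows make up. A row lasts 1/12 s, in which the tool goes at most 41.7 mm and 7.16 degrees, less where a joint would pass 70% of its speed; a pose out of reach is approached as far as the arm can. A call with a gripper value outside its range is refused whole. "claw" is the gripper's target within -1 to 1 (shut at 1, half-way at 0, fully open at -1), set as the call begins (left out, the last holds). The fingers move at their own pace and stop on an object; "newtons" is the grip in N (left out, the last holds). Time passes only in rows, so rows that repeat a pose let the fingers close. It gives the time, the measured TCP pose, the force and the opening at its end, in the units of the state.
- sense(): the state, without advancing time (a new reading comes with each control period).
- vision.camera(name): name is "scene" or "top" or "wrist"; returns (picture, depth): 384x512x3 uint8, red, green, blue; 384x512 float32, m along the optical axis (not along the pixel's ray), 0 where there is no reading.
- vision.get_calibration(name): a dict with "vfov" (degrees; the focal length in pixels is half the picture's height over the tangent of half this angle, whatever the lens; pixels are square), "cx", "cy" (the principal point, pixels), "k1" (the pictures are not rectified: a ray, as slopes to the right and down, at radius r is drawn at 1 + k1 r^2 times it, then the intrinsics apply), "rvec" (rotation vector, rad) and "tvec" (3), from world to camera coordinates, as OpenCV has them; the wrist camera has in their place "hand_eye" (4x4, takes a point from camera to tool coordinates, whose origin is the TCP and whose axes are the flange's). Camera axes: x right, y down, z forward; pixel columns grow to the right and rows downward; lengths in m; the calibration is good to about 2 mm. A picture is of the moment at which its call begins: read the wrist's pose just before it. get_calibration takes no time and is no camera call.
- job.sign_off(): hands the job in, once; it reports no verdict.
The state is a dict: "time_s": time; "joint_positions": joint angles; "qvel": joint speeds; "joint_torque": joint torques, N m; "tool_pos": TCP position; "tcp_rot": TCP orientation; "ft_force": force on the tool from outside, world axes, zero at the start; "torque": the same for the moment, N m; "grip_width": finger opening in m.
Only numpy, scipy, OpenCV 4.12 (cv2) and the standard library are available. Lean on these libraries where they do the work, as an engineer would, in place of code of your own. Each camera call takes 0.05 s, during which the arm holds its last target.

### The job

Dress the wooden serving board from the baking sheet. Put the shortbread in the middle of the cake stand with the bonbon upright in the middle of the shortbread, stand the canelé on the circle between stand and jug, the macaron flat on the circle in front of the stand (the robot's side), and the financier flat on the circle in front of the jug with its length along the board's long side. Centre each piece on its place, let go of everything, and leave the cutter ring and the tartlet tin where they lie on the sheet.

Things in the scene. Friction and masses are not known exactly. Their poses are not given: they have to be found in the camera images.
- board: Fixed brown wooden serving board, 210 (its x) by 300 (its y) by 12 mm thick; origin at the centre of its underside, top at 12 mm. Turned at most 0.25 rad: its x points away from the robot (back), its y to the robot's left. Six circles (diameter 76 mm) are engraved flush in its top, in two rows of three: x = -55 (front row, nearer the robot) or +55 mm (back row), y = -100, 0, +100 mm. The stand and the jug occupy the two end circles of the back row (either way round).
- stand: Small white round footed cake stand, fixed on one end circle of the board's back row: 45 mm high, flat top of diameter 74 mm, foot diameter 56 mm. Origin: centre of its underside, on the board's top; axes parallel to the board's, so the circle in front of it lies 110 mm along its -x.
- jug: Small white jug with a handle towards the back, fixed on the other end circle of the back row: 60 mm high, diameter 56 mm, with the handle reaching 49 mm behind and the spout 41 mm in front of its axis. Origin: centre of the round body's underside, on the board's top; axes parallel to the board's, so the circle in front of it lies 110 mm along its -x.
- shortbread: Pale round flat biscuit, straight-sided, with five small dots on top: diameter 50, height 16 mm, 35 g. Loose, lying flat on the aluminium baking sheet beside the board (the sheet's inner floor is at z = 4 mm, its low rim 10 mm high). Origin: centre of its underside, z up.
- bonbon: Dark chocolate, the smallest piece: diameter 34, height 30 mm, straight sides for the lowest 18 mm, then a domed top; 30 g. Loose, upright on the baking sheet. Origin: centre of its underside, z up.
- canele: Brown fluted upright cake, the tallest piece: diameter 43, height 45 mm, straight sides; 60 g. Loose, upright on the baking sheet. Origin: centre of its underside, z up.
- macaron: Round beige sandwich of two rounded shells with a cream layer: diameter 44 (widest from 10 to 16 mm above its underside), height 27 mm, 30 g. Loose, lying flat on the baking sheet. Origin: centre of its underside, z up.
- financier: Golden rectangular bar cake, 30 (its x) by 70 (its y, its length) by 24 mm high, 40 g. Loose, lying flat on the baking sheet, take it across its 30 mm width. Origin: centre of its underside, z up.
- cutter: Bystander: thin steel pastry-cutter ring, diameter 52, height 30 mm, open at both ends; loose on the baking sheet. Origin: centre of its underside, z up.
- tin: Bystander: empty dark fluted tartlet tin, diameter 40 at the foot, 58 at the rim, height 18 mm; loose on the baking sheet. Origin: centre of its underside, z up.
Not all that is in view belongs to the job. Of the things that look like the shortbread, the middle-sized one is meant.

How it is judged:
At the end, for the whole second after the job is handed in: At rest, upright, released: canelé, macaron, financier on their circles (15 mm along each board axis; financier along the board within 0.25 rad), shortbread on the stand (12 mm), bonbon centred on it (10 mm), heights within 5 mm, tilts under 0.15 rad; cutter and tin moved under 30 mm (x of canele in the frame of board between 0.04 and 0.07 m and y of canele in the frame of board between -0.015 and 0.015 m and z of canele in the frame of board between 0.007 and 0.017 m and x of macaron in the frame of stand between -0.125 and -0.095 m and y of macaron in the frame of stand between -0.015 and 0.015 m and z of macaron in the frame of stand between -0.005 and 0.005 m and x of financier in the frame of jug between -0.125 and -0.095 m and y of financier in the frame of jug between -0.015 and 0.015 m and z of financier in the frame of jug between -0.005 and 0.005 m and angle between the y axis of financier and the y axis of board, either way round below 0.25 rad and horizontal distance between shortbread and stand below 0.012 m and z of shortbread in the frame of stand between 0.04 and 0.05 m and horizontal distance between bonbon and shortbread below 0.01 m and z of bonbon in the frame of shortbread between 0.011 and 0.021 m and angle between each of canele, macaron, financier, shortbread, bonbon's own z axis and vertical below 0.15 rad and linear speed of each of canele, macaron, financier, shortbread, bonbon below 0.02 m/s and distance of each of cutter, tin from where it was at the start of the episode below 0.03 m); the robot touches nothing.
It also fails if it takes over 131 s, if anything falls off the work surface, if the arm or the gripper's body presses on something with over 40 N, if the wrist force passes 120 N, or if a joint passes its speed limit or range.

## Working session

There is one attempt and no reset: what is moved stays moved. The work goes in short steps, Python scripts to look and compute and a tool call to move; the robot and the scene stay as the last step left them, time stands still between calls to the robot, and variables do not carry over. Pictures are saved under pics/ and viewed, and the job is handed in when it is done.

Besides the shell and the picture viewer there is one more tool, called after "Call:" as name(argument=value, ...) on one line, values as JSON. step_arm: Moves the arm, as the interface text tells. Its arguments: {"type":"object","properties":{"rows":{"type":"array"},"claw":{"type":"number"},"newtons":{"type":"number"}},"required":["rows"]}

```bash
ls; mkdir -p pics; python3 - <<'E'
from station import sense, vision, job
import cv2
s=sense()
for k,v in s.items(): print(k,v)
for n in ("scene","top","wrist"):
    c=vision.get_calibration(n); print(n,c)
    p,d=vision.camera(n)
    cv2.imwrite(f"pics/{n}0.png",p[:,:,::-1])
    import numpy as np
    np.save(f"{n}0_rgb.npy",p);np.save(f"{n}0_d.npy",d)
E
```

```text
pics
time_s 0.0
joint_positions [ 1.08210266  0.46947598 -0.04858827  1.53368507  0.02411624  1.14100598
 -0.08226764]
qvel [-7.24522247e-04  6.35084178e-04 -5.84469809e-05  1.35286538e-04
  9.74312912e-04 -2.13124806e-03  1.13618605e-04]
joint_torque [-7.57033413e-04 -5.10303783e+01 -4.67431778e-02 -2.37713134e+01
  1.07358376e-02  7.38231320e-03  4.82475713e-06]
tool_pos [ 0.29929117 -0.60438804  0.23824186]
tcp_rot [-9.56570254e-04  9.73682065e-01  2.27908422e-01 -2.70476467e-04]
ft_force [-0.21796654 -0.06574825  0.21121319]
torque [0.02337516 0.00029291 0.00811686]
grip_width 0.08531101505744534
scene {'vfov': 51.99618150876308, 'cx': 258.7862360481743, 'cy': 191.41847454855395, 'k1': -0.11509466260156694, 'rvec': array([ 1.10419917,  2.33920842, -1.0563159 ]), 'tvec': array([ 0.2754266 , -0.24983308,  1.57672711])}
top {'vfov': 47.5004367730943, 'cx': 256.4116763094093, 'cy': 195.25767770006618, 'k1': -0.1678882618009861, 'rvec': array([ 2.09518795, -2.12948049,  0.18315923]), 'tvec': array([0.08895981, 0.53224774, 1.0352835 ])}
wrist {'vfov': 70.42108230376803, 'cx': 255.95894979200028, 'cy': 191.0597640251965, 'k1': 0.003928437728161745, 'hand_eye': array([[-3.20544891e-05, -9.58809818e-01, -2.84048820e-01,
         7.20322663e-02],
       [ 9.99999999e-01, -2.48964101e-05, -2.88104228e-05,
        -2.05276828e-04],
       [ 2.05519203e-05, -2.84048821e-01,  9.58809818e-01,
        -1.34763475e-01],
       [ 0.00000000e+00,  0.00000000e+00,  0.00000000e+00,
         1.00000000e+00]])}
```

View pics/scene0.png

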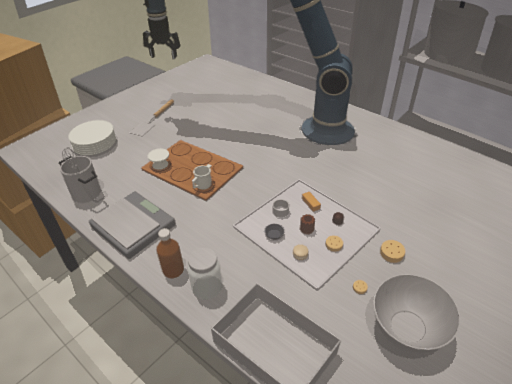

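View pics/top0.png

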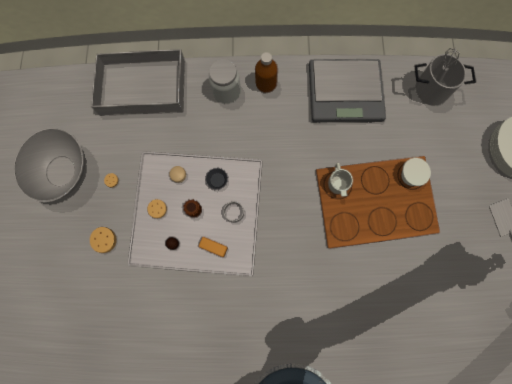

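View pics/wrist0.png

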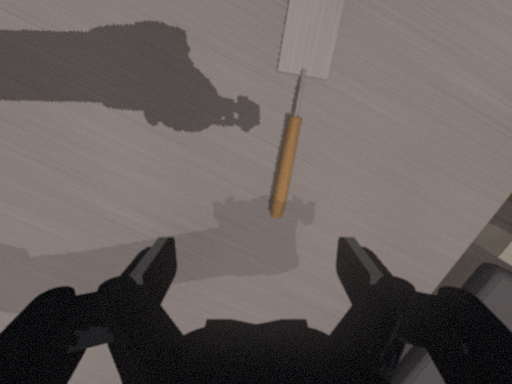

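The top view has the robot at the bottom. The board is at right, with the jug at its back left (341,182) and the stand at its back right (416,173). The sheet is at left: macaron (178,174), tin (217,179), shortbread (157,209; its larger and smaller look-alikes lie off the sheet), canelé (192,208), cutter (233,212), bonbon (172,243) and financier (212,246).

```bash
cat > h.py <<'E'
import numpy as np, cv2
from scipy.spatial.transform import Rotation as Ro
from station import sense, vision, job
def K(c):
    f=192/np.tan(np.radians(c["vfov"])/2); return np.array([[f,0,c["cx"]],[0,f,c["cy"]],[0,0,1.]]), np.array([c["k1"],0,0,0.])
def pose(name,s=None):
    """camera->world R,t"""
    c=vision.get_calibration(name)
    if name=="wrist":
        q=s["tcp_rot"]; R=Ro.from_quat([q[1],q[2],q[3],q[0]]).as_matrix(); H=c["hand_eye"]
        return R@H[:3,:3], R@H[:3,3]+s["tool_pos"]
    R=cv2.Rodrigues(c["rvec"])[0]; return R.T, -R.T@c["tvec"]
def rays(name,uv,s=None):
    c=vision.get_calibration(name); k,d=K(c); R,t=pose(name,s)
    n=cv2.undistortPoints(np.float64(uv).reshape(-1,1,2),k,d)[:,0]
    return np.c_[n,np.ones(len(n))]@R.T, t
def onz(name,uv,z,s=None):
    r,t=rays(name,uv,s); return t+r*((z-t[2])/r[:,2])[:,None]
def cloud(name,d,s=None):
    v,u=np.mgrid[:384,:512]; r,t=rays(name,np.c_[u.ravel(),v.ravel()],s)
    return (t+r*d.reshape(-1,1)).reshape(384,512,3)
def proj(name,P,s=None):
    c=vision.get_calibration(name); k,d=K(c); R,t=pose(name,s)
    return cv2.projectPoints(np.float64(P).reshape(-1,1,3),cv2.Rodrigues(R.T)[0],-R.T@t,k,d)[0][:,0]
def yaw(s):
    q=s["tcp_rot"]; R=Ro.from_quat([q[1],q[2],q[3],q[0]]).as_matrix(); return np.arctan2(R[1,0],R[0,0]),R
def delta(x,y,yw=None,z=None):
    s=sense(); y0,R=yaw(s); t=s["tool_pos"]
    d=R.T@(np.array([x,y,t[2] if z is None else z])-t)
    print("at",t.round(4),"yaw",round(y0,4),"tilt",R[:2,2].round(4),"d tool xyz",d.round(4),end=" ")
    if yw is not None: print("twist",round(((y0-yw+np.pi/2)%np.pi)-np.pi/2,4),end="")
    print(" t",s["time_s"])
E
python3 - <<'E'
from h import *
p=np.load("top0_rgb.npy");d=np.load("top0_d.npy")
P=cloud("top",d)
for n,(u,v) in dict(mac=(178,174),tin=(217,179),sb=(157,209),can=(192,208),cut=(233,205),bon=(172,243),fin=(212,246),sheet=(165,190),board=(360,240),table=(290,150),stand=(417,172),jug=(345,190)).items():
    print(n,P[v,u].round(4),p[v,u], cv2.cvtColor(p[v:v+1,u:u+1],cv2.COLOR_RGB2HSV)[0,0])
sheet=P[150:265,135:260,2]
print(np.median(sheet),sheet[40:45,8:12].round(4))
m=((P[...,2]>.009)&(d>0)).astype(np.uint8); m[:,:128]=0;m[:140]=0;m[275:]=0;m[:,265:]=0
n,l,st,ce=cv2.connectedComponentsWithStats(m,connectivity=4)
for i in range(1,n):
    if st[i,4]<20: continue
    q=P[l==i]; zt=np.percentile(q[:,2],95); t=q[q[:,2]>zt-.005]
    (c,r)=cv2.minEnclosingCircle(t[:,:2].astype(np.float32))
    print(st[i],ce[i].round(),"zmax",zt.round(4),"mid",(t.min(0)/2+t.max(0)/2)[:2].round(4),"ext",np.ptp(t,0)[:2].round(3),"mean",t.mean(0)[:2].round(4))
E
```

```text
mac [0.5974 0.2829 0.0315] [180 151 109] [ 18 101 180]
tin [0.3265 0.0618 1.1192] [56 56 57] [120   4  57]
sb [0.5087 0.3391 0.0178] [181 138  76] [ 18 148 181]
can [0.5041 0.2414 0.0525] [51 29 20] [  9 155  51]
cut [0.5173 0.1419 0.0095] [135 127 122] [ 12  25 135]
bon [0.4192 0.2952 0.0302] [46 25 15] [ 10 172  46]
fin [0.4105 0.1935 0.0317] [174 117  51] [ 16 180 174]
sheet [0.5611 0.3219 0.0059] [156 147 140] [ 13  26 156]
board [ 0.4201 -0.1811  0.0145] [141  84  41] [ 13 181 141]
table [ 0.6641 -0.01    0.0034] [137 130 122] [ 16  28 137]
stand [ 0.5858 -0.3304  0.0561] [185 182 162] [ 26  32 185]
jug [ 0.5391 -0.1381  0.0712] [173 173 159] [ 30  21 173]
0.005306031038975867 [[5.8000e-03 6.3000e-03 6.4000e-03 1.8000e-03]
 [9.2000e-03 3.1000e-03 1.1100e-02 6.0000e-03]
 [7.7000e-03 1.9000e-03 7.2000e-03 3.1000e-03]
 [7.2000e-03 5.1000e-03 1.1192e+00 2.6000e-03]
 [6.3000e-03 4.2000e-03 6.0000e-04 3.3000e-03]]
[200 155  14   5  25] [206. 157.] zmax 0.0136 mid [0.6478 0.2117] ext [0.011 0.035] mean [0.6483 0.2124]
[217 157  15   3  26] [223. 158.] zmax 0.0146 mid [0.6448 0.1666] ex
[... 1013 characters left out ...]
] zmax 0.036 mid [0.4202 0.2974] ext [0.027 0.026] mean [0.4214 0.297 ]
[198 237  30  20 316] [213. 247.] zmax 0.032 mid [0.4108 0.1925] ext [0.046 0.068] mean [0.4095 0.1921]
[253 239   3  22  37] [254. 249.] zmax 0.0136 mid [0.4018 0.0891] ext [0.053 0.006] mean [0.404  0.0894]
[128 257   9   9  24] [130. 262.] zmax 0.0147 mid [0.3738 0.4036] ext [0.018 0.022] mean [0.3719 0.4075]
[151 266  13   3  21] [157. 267.] zmax 0.0145 mid [0.3596 0.3367] ext [0.005 0.032] mean [0.3599 0.3375]
[165 266  20   5  39] [175. 268.] zmax 0.0138 mid [0.357  0.2924] ext [0.01  0.049] mean [0.3564 0.2913]
[231 273  15   2  25] [237. 274.] zmax 0.0157 mid [0.3418 0.1302] ext [0.003 0.035] mean [0.3416 0.1303]
```

```bash
cat > m.py <<'E'
from h import *
p=np.load("top0_rgb.npy");d=np.load("top0_d.npy")
P=cloud("top",d); hsv=cv2.cvtColor(p,cv2.COLOR_RGB2HSV)
# board outline
m=cv2.inRange(hsv,(4,130,40),(20,255,255)); m[:,:300]=0; m[:140]=0; m[260:]=0
m=cv2.morphologyEx(m,cv2.MORPH_CLOSE,np.ones((5,5)))
c=max(cv2.findContours(m,0,2)[0],key=cv2.contourArea)
W=onz("top",cv2.convexHull(c)[:,0]+0.,0.012)
r=cv2.minAreaRect((W[:,:2]*1000).astype(np.float32)); print("board",r)
# stand: depth
for nm,(u0,v0,u1,v1),zlo,zhi in (("stand",(395,150,440,200),.050,.066),("jug",(322,155,360,205),.064,.084)):
    Q=P[v0:v1,u0:u1].reshape(-1,3); t=Q[(Q[:,2]>zlo)&(Q[:,2]<zhi)]
    print(nm,np.median(t[:,2]),(t.min(0)/2+t.max(0)/2)[:2],np.ptp(t,0)[:2],t.mean(0)[:2])
# white stand mask
m=cv2.inRange(hsv,(0,0,120),(180,60,255)); q=np.zeros_like(m); q[155:192,398:434]=m[155:192,398:434]
c=max(cv2.findContours(q,0,2)[0],key=cv2.contourArea); W=onz("top",cv2.convexHull(c)[:,0]+0.,.057)
print("stand rim",cv2.minEnclosingCircle(W[:,:2].astype(np.float32)), cv2.fitEllipse((W[:,:2]*1000).astype(np.float32)))
# pieces by saturation
sat=cv2.inRange(hsv,(0,90,0),(40,255,255)); 
for nm,(u,v),z in (("mac",(178,174),.02),("sb",(157,209),.02),("can",(192,208),.049),("bon",(172,243),.022),("fin",(212,246),.028)):
    q=np.zeros_like(sat); q[v-20:v+21,u-20:u+21]=sat[v-20:v+21,u-20:u+21]
    c=max(cv2.findContours(q,0,2)[0],key=cv2.contourArea); W=onz("top",cv2.convexHull(c)[:,0]+0.,z)
    w=(W[:,:2]*1000).astype(np.float32)
    print(nm,[np.round(x,1) for x in cv2.minEnclosingCircle(w)],[np.round(x,2) for x in cv2.minAreaRect(w)])
E
python3 m.py
python3 - <<'E'
import cv2
p=cv2.imread("pics/top0.png"); cv2.imwrite("pics/tz.png",cv2.resize(p[140:270,300:450],None,fx=5,fy=4.6,interpolation=2))
E
```

```text
board ((521.5498046875, -234.45567321777344), (207.87759399414062, 298.00140380859375), 6.153383731842041)
stand 0.05808024767549269 [ 0.58700107 -0.32805742] [0.07290159 0.07367   ] [ 0.5865918  -0.32770581]
jug 0.07125143605993811 [ 0.56662634 -0.13062837] [0.08498722 0.05329813] [ 0.56244057 -0.13223709]
stand rim ((0.5871991515159607, -0.3303919732570648), 0.06410687416791916) ((595.609130859375, -341.80755615234375), (99.87679290771484, 138.50514221191406), 134.39344787597656)
mac [array([601.1, 286.8]), np.float64(21.3)] [array([600.33, 286.57]), array([40.64, 38.92]), np.float64(45.55)]
sb [array([509.9, 339.9]), np.float64(25.6)] [array([509.75, 339.93]), array([49.29, 47.41]), np.float64(64.17)]
can [array([504.5, 241.7]), np.float64(23.3)] [array([504.73, 240.88]), array([43.35, 40.59]), np.float64(89.15)]
bon [array([418.6, 298.3]), np.float64(15.7)] [array([419.9 , 298.26]), array([28.71, 25.45]), np.float64(89.56)]
fin [array([410.6, 192. ]), np.float64(36.2)] [array([409.53, 192.63]), array([70.82, 29.57]), np.float64(66.47)]
```

View pics/tz.png

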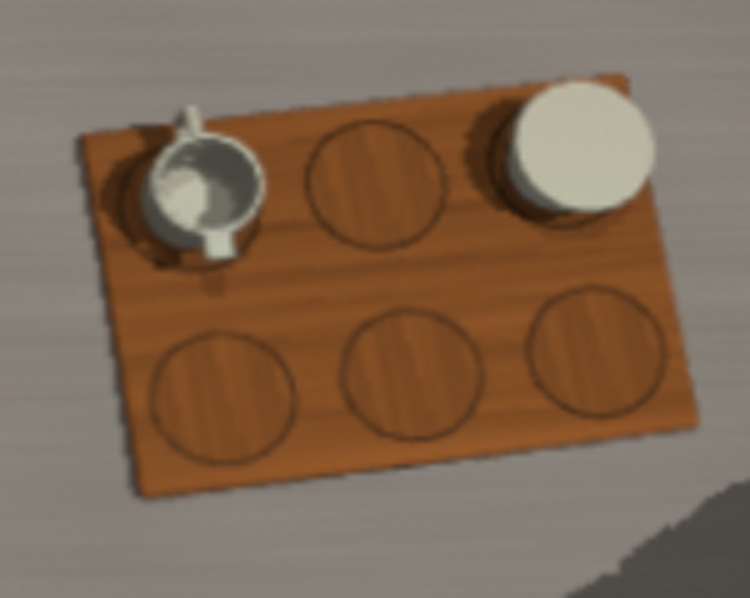

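```bash
python3 -c "
from h import *
delta(.48,-.25,1.5,.24); delta(.52,.22,1.5,.24)"
```

```text
at [ 0.2994 -0.6045  0.2385] yaw 0.4598 tilt [-0.0007  0.0013] d tool xyz [ 0.3192 -0.2375 -0.0012] twist -1.0402 t 0.15
at [ 0.2994 -0.6045  0.2385] yaw 0.4598 tilt [-0.0007  0.0013] d tool xyz [ 5.636e-01 -6.410e-01 -6.000e-04] twist -1.0402 t 0.15
```

Call:
step_arm(rows=[{"x":0.1,"y":-0.07,"z":0,"twist":-0.3},{"x":0.319,"y":-0.2375,"twist":-1.04},{"x":0.319,"y":-0.2375,"twist":-1.04},{"x":0.319,"y":-0.2375,"twist":-1.04},{"x":0.319,"y":-0.2375,"twist":-1.04},{"x":0.319,"y":-0.2375,"twist":-1.04},{"x":0.319,"y":-0.2375,"twist":-1.04},{"x":0.319,"y":-0.2375,"twist":-1.04},{"x":0.319,"y":-0.2375,"twist":-1.04},{"x":0.319,"y":-0.2375,"twist":-1.04}], claw=-0.5, newtons=40)

```text
invalid input
```

```bash
python3 -c "
from h import *
print(sense()['joint_positions'].round(2),sense()['grip_width'])
delta(.52,.22,1.53,.24)"
```

```text
[ 1.08  0.47 -0.05  1.53  0.02  1.14 -0.08] 0.08539808475016196
at [ 0.2994 -0.6045  0.2385] yaw 0.4598 tilt [-0.0007  0.0013] d tool xyz [ 5.636e-01 -6.410e-01 -6.000e-04] twist -1.0702 t 0.15
```

Call:
step_arm(rows=[{"x":0.1,"y":-0.07,"z":0,"twist":-0.3},{"x":0.319,"y":-0.2375,"z":0,"twist":-1.04},{"x":0.319,"y":-0.2375,"z":0,"twist":-1.04},{"x":0.319,"y":-0.2375,"z":0,"twist":-1.04},{"x":0.319,"y":-0.2375,"z":0,"twist":-1.04},{"x":0.319,"y":-0.2375,"z":0,"twist":-1.04},{"x":0.319,"y":-0.2375,"z":0,"twist":-1.04},{"x":0.319,"y":-0.2375,"z":0,"twist":-1.04},{"x":0.319,"y":-0.2375,"z":0,"twist":-1.04},{"x":0.319,"y":-0.2375,"z":0,"twist":-1.04}], claw=-0.5, newtons=40)

```text
time_s: 0.98
tool_pos: [0.482, -0.2449, 0.2395]
tcp_rot: [-0.0, 0.729, 0.684, 0.001]
ft_force: [0.8, 0.1, -0.1]
grip_width: 0.064
```

```bash
python3 -c "
from h import *
print(sense()['joint_positions'].round(2),sense()['grip_width'])
delta(.52,.22,1.53,.24)"
```

```text
[ 0.74  0.28 -0.42  1.83  0.13  1.05  0.21] 0.06404360505340852
at [ 0.482  -0.2449  0.2395] yaw 1.5074 tilt [0.0013 0.0021] d tool xyz [0.4664 0.0084 0.0006] twist -0.0226 t 0.9833
```

```bash
cat > snap.py <<'E'
import sys
from h import *
import pickle
def snap(tag):
    s=sense(); p,d=vision.camera("wrist")
    pickle.dump((s,p,d),open(tag+".pkl","wb")); cv2.imwrite(f"pics/{tag}.png",p[:,:,::-1])
if __name__=="__main__": snap(sys.argv[1])
E
python3 snap.py w_board
```

Call:
step_arm(rows=[{"x":0.466,"y":0.0085,"z":0,"twist":0},{"x":0.466,"y":0.0085,"z":0,"twist":0},{"x":0.466,"y":0.0085,"z":0,"twist":0},{"x":0.466,"y":0.0085,"z":0,"twist":0},{"x":0.466,"y":0.0085,"z":0,"twist":0},{"x":0.466,"y":0.0085,"z":0,"twist":0},{"x":0.466,"y":0.0085,"z":0,"twist":0},{"x":0.466,"y":0.0085,"z":0,"twist":0},{"x":0.466,"y":0.0085,"z":0,"twist":0},{"x":0.466,"y":0.0085,"z":0,"twist":0}])

```text
time_s: 1.87
tool_pos: [0.5171, 0.1658, 0.2392]
tcp_rot: [0.0, 0.732, 0.681, -0.0]
ft_force: [1.3, -0.5, 0.1]
grip_width: 0.064
```

Call:
step_arm(rows=[{"x":0.0,"y":0.0,"z":0,"twist":0},{"x":0.0,"y":0.0,"z":0,"twist":0},{"x":0.0,"y":0.0,"z":0,"twist":0},{"x":0.0,"y":0.0,"z":0,"twist":0}])

```text
time_s: 2.2
tool_pos: [0.5174, 0.1624, 0.2389]
tcp_rot: [0.0, 0.733, 0.681, -0.001]
ft_force: [0.2, 0.4, 0.2]
grip_width: 0.0642
```

```bash
python3 snap.py w_sheet;  python3 -c "
from h import *
print(sense()['joint_positions'].round(2),sense()['grip_width'])
delta(.505,.242,1.53,.24)"
```

```text
[ 0.12  0.32 -0.62  1.82  0.21  1.07 -0.65] 0.06396791315659393
at [0.5175 0.1623 0.239 ] yaw 1.4964 tilt [-0.0004 -0.0012] d tool xyz [ 0.0786 -0.0184 -0.0011] twist -0.0336 t 2.25
```

View pics/w_board.png

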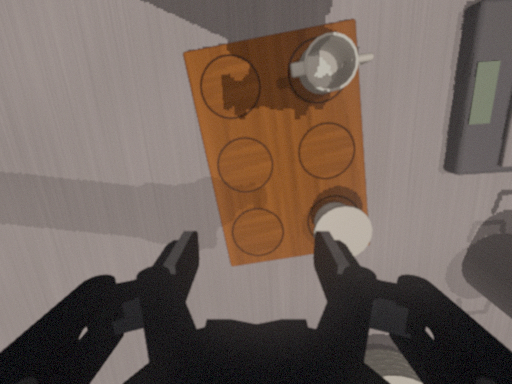

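View pics/w_sheet.png

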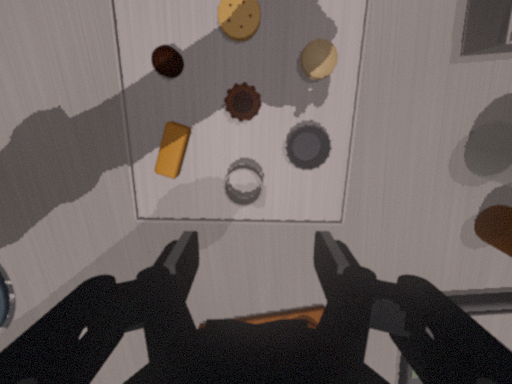

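The board view shows the jug (330,65), the stand (343,230), and the free circles (327,150), (230,86) and (258,231). The sheet view shows canelé (242,101), shortbread (239,17), macaron (319,59), bonbon (168,61) and financier (173,150).

```bash
python3 - <<'E'
from h import *
import pickle
s,p,d=pickle.load(open("w_sheet.pkl","rb")); hsv=cv2.cvtColor(p,cv2.COLOR_RGB2HSV); P=cloud("wrist",d,s)
sat=cv2.inRange(hsv,(0,75,0),(40,255,255))
for nm,(x,y),z in (("mac",(.600,.2865),.017),("sb",(.51,.34),.02),("can",(.505,.242),.049),("bon",(.42,.2975),.022),("fin",(.41,.1925),.028)):
    u,v=proj("wrist",[x,y,z],s)[0].astype(int)
    q=np.zeros_like(sat); a=slice(max(v-32,0),v+33),slice(u-32,u+33); q[a]=sat[a]
    c=max(cv2.findContours(q,0,2)[0],key=cv2.contourArea); w=(onz("wrist",cv2.convexHull(c)[:,0]+0.,z,s)[:,:2]*1000).astype(np.float32)
    pm=cv2.drawContours(np.zeros_like(sat),[c],-1,255,-1)>0; Q=P[pm&(d>0)]; zt=np.percentile(Q[:,2],95); t=Q[Q[:,2]>zt-.006]
    print(nm,(u,v),[np.round(x,1) for x in cv2.minEnclosingCircle(w)],[np.round(x,1) for x in cv2.minAreaRect(w)],"depth z",zt.round(4),(t.min(0)/2+t.max(0)/2)[:2].round(4),np.ptp(t,0)[:2].round(3))
s,p,d=pickle.load(open("w_board.pkl","rb")); hsv=cv2.cvtColor(p,cv2.COLOR_RGB2HSV); P=cloud("wrist",d,s)
Q=P[(d>0)&(P[...,2]>.05)&(P[...,2]<.064)&(np.hypot(P[...,0]-.587,P[...,1]+.328)<.05)]; print("stand",(Q.min(0)/2+Q.max(0)/2),np.ptp(Q,0),Q.mean(0))
m=cv2.inRange(hsv,(4,130,30),(20,255,255)); m=cv2.morphologyEx(m,cv2.MORPH_CLOSE,np.ones((5,5)))
c=max(cv2.findContours(m,0,2)[0],key=cv2.contourArea); print(cv2.minAreaRect((onz("wrist",cv2.convexHull(c)[:,0]+0.,.012,s)[:,:2]*1000).astype(np.float32)))
# circles: dark ring centers by refine: dark pixels around predicted ring
g=p.min(2)
gray=p[...,0].astype(float)
for nm,c in dict(can=(.5762,-.2286),mac=(.4775,-.3398),fin=(.4561,-.141),mid=(.4668,-.2404)).items():
    print(nm,proj("wrist",[*c,.012],s)[0].round(1))
E
```

```text
mac (np.int64(317), np.int64(59)) [array([601.1, 286.6]), np.float64(22.3)] [array([600.5, 287. ]), array([43.5, 41.8]), np.float64(45.8)] depth z 0.0314 [0.6    0.2866] [0.038 0.04 ]
sb (np.int64(238), np.int64(14)) [array([510.3, 338.3]), np.float64(25.4)] [array([510.2, 333.4]), array([41. , 47.9]), np.float64(85.8)] depth z 0.0214 [0.5105 0.3358] [0.049 0.04 ]
can (np.int64(240), np.int64(104)) [array([507.9, 245. ]), np.float64(20.3)] [array([507.7, 245.3]), array([39.3, 39. ]), np.float64(63.1)] depth z 0.0504 [0.5076 0.2448] [0.04 0.04]
bon (np.int64(165), np.int64(61)) [array([422.3, 297.7]), np.float64(18.2)] [array([422.3, 297.5]), array([31.4, 36. ]), np.float64(68.2)] depth z 0.0338 [0.4214 0.2982] [0.027 0.028]
fin (np.int64(170), np.int64(151)) [array([412.6, 193.5]), np.float64(37.4)] [array([412.2, 194. ]), array([71.3, 32.3]), np.float64(66.3)] depth z 0.0295 [0.4105 0.1931] [0.049 0.071]
stand [ 0.5870148  -0.3274089   0.05512101] [0.07459571 0.06957566 0.00885614] [ 0.59167725 -0.32076432  0.05712553]
((521.3231811523438, -235.09002685546875), (206.2206573486328, 296.0382995605469), 6.334265232086182)
can [325.9 150.1]
mac [257.1 231.1]
fin [230.   85.9]
mid [244.6 164. ]
```

Call:
step_arm(rows=[{"x":0.0817,"y":-0.0162,"z":0,"twist":-0.034},{"x":0.0817,"y":-0.0162,"z":0,"twist":-0.034},{"x":0.0817,"y":-0.0162,"z":0.13,"twist":-0.034},{"x":0.0817,"y":-0.0162,"z":0.13,"twist":-0.034},{"x":0.0817,"y":-0.0162,"z":0.13,"twist":-0.034},{"x":0.0817,"y":-0.0162,"z":0.13,"twist":-0.034},{"x":0.0817,"y":-0.0162,"z":0.13,"twist":-0.034},{"x":0.0817,"y":-0.0162,"z":0.13,"twist":-0.034}])

```text
time_s: 2.92
tool_pos: [0.5081, 0.247, 0.1109]
tcp_rot: [0.0, 0.721, 0.693, 0.001]
ft_force: [-0.9, 0.7, 0.7]
grip_width: 0.0642
```

```bash
python3 snap.py w_can;  python3 -c "
from h import *
delta(.5074,.245,1.53,.016)"
```

```text
at [0.5087 0.2476 0.1118] yaw 1.5324 tilt [0.0039 0.0019] d tool xyz [-0.0028 -0.0016  0.0958] twist 0.0024 t 2.9667
```

View pics/w_can.png

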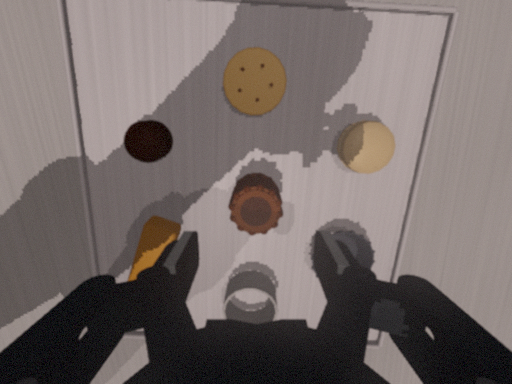

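The canelé (256,208) sits centred between the fingers (about 180 and 330), clear of the cutter (250,300).

Call:
step_arm(rows=[{"x":0,"y":0,"z":0.04,"twist":0},{"x":0,"y":0,"z":0.04,"twist":0},{"x":0,"y":0,"z":0.04,"twist":0},{"x":0,"y":0,"z":0.04,"twist":0}])

```text
time_s: 3.3
tool_pos: [0.5082, 0.248, 0.0717]
tcp_rot: [0.001, 0.72, 0.694, 0.002]
ft_force: [0.7, 0.2, 0.2]
grip_width: 0.0639
```

```bash
python3 -c "
from h import *
delta(.5074,.245,1.53,.016)"
```

```text
at [0.5082 0.248  0.0717] yaw 1.5335 tilt [0.0035 0.0017] d tool xyz [-0.0031 -0.0009  0.0557] twist 0.0035 t 3.3
```

Call:
step_arm(rows=[{"x":-0.003,"y":-0.001,"z":0.03,"twist":0},{"x":-0.003,"y":-0.001,"z":0.0557,"twist":0},{"x":-0.003,"y":-0.001,"z":0.0557,"twist":0},{"x":-0.003,"y":-0.001,"z":0.0557,"twist":0},{"x":-0.003,"y":-0.001,"z":0.0557,"twist":0}])

```text
time_s: 3.72
tool_pos: [0.5072, 0.2454, 0.0159]
tcp_rot: [0.0, 0.72, 0.694, 0.002]
ft_force: [0.3, -0.1, -0.3]
grip_width: 0.0639
```

Call:
step_arm(rows=[{"x":0,"y":0,"z":0,"twist":0},{"x":0,"y":0,"z":0,"twist":0},{"x":0,"y":0,"z":0,"twist":0},{"x":0,"y":0,"z":0,"twist":0},{"x":0,"y":0,"z":0,"twist":0},{"x":0,"y":0,"z":0,"twist":0}], claw=1, newtons=40)

```text
time_s: 4.22
tool_pos: [0.507, 0.2451, 0.0158]
tcp_rot: [0.001, 0.72, 0.694, 0.002]
ft_force: [-0.2, 0.5, 5.4]
grip_width: 0.042
```

```bash
python3 -c "
from h import *
print(sense()['ft_force'],sense()['grip_width'])
delta(.5762,-.2286,1.678,.15)"
```

```text
[-0.19686788  0.50165367  5.36043535] 0.04197851978410667
at [0.507  0.2451 0.0158] yaw 1.5337 tilt [0.0033 0.0013] d tool xyz [-0.4706  0.0871 -0.1346] twist -0.1443 t 4.2167
```

Call:
step_arm(rows=[{"x":0,"y":0,"z":-0.03,"twist":0},{"x":0,"y":0,"z":-0.07,"twist":0},{"x":0,"y":0,"z":-0.11,"twist":0},{"x":-0.02,"y":0.004,"z":-0.135,"twist":0},{"x":-0.055,"y":0.01,"z":-0.135,"twist":-0.02},{"x":-0.095,"y":0.0174,"z":-0.135,"twist":-0.05},{"x":-0.135,"y":0.025,"z":-0.135,"twist":-0.08},{"x":-0.175,"y":0.0325,"z":-0.135,"twist":-0.1},{"x":-0.215,"y":0.04,"z":-0.135,"twist":-0.12},{"x":-0.255,"y":0.0472,"z":-0.135,"twist":-0.144}])

```text
time_s: 5.05
tool_pos: [0.5437, -0.0143, 0.1498]
tcp_rot: [0.001, 0.668, 0.744, 0.0]
ft_force: [0.3, -0.6, 0.4]
grip_width: 0.042
```

```bash
python3 -c "
from h import *
print(sense()['ft_force'],sense()['grip_width'])
delta(.5762,-.2286,1.678,.15)"
```

```text
[ 0.34777425 -0.59654935  0.37240117] 0.042000433921878855
at [ 0.5437 -0.0143  0.1498] yaw 1.6791 tilt [ 0.0019 -0.0005] d tool xyz [-0.2166  0.0092  0.    ] twist 0.0011 t 5.05
```

Call:
step_arm(rows=[{"x":-0.04,"y":0.0015,"z":0,"twist":0},{"x":-0.08,"y":0.003,"z":0,"twist":0},{"x":-0.12,"y":0.005,"z":0,"twist":0},{"x":-0.16,"y":0.0068,"z":0,"twist":0},{"x":-0.19,"y":0.008,"z":0,"twist":0},{"x":-0.21,"y":0.009,"z":0,"twist":0},{"x":-0.2166,"y":0.0092,"z":0,"twist":0},{"x":-0.2166,"y":0.0092,"z":0,"twist":0},{"x":-0.2166,"y":0.0092,"z":0,"twist":0}])

```text
time_s: 5.8
tool_pos: [0.5758, -0.2251, 0.1491]
tcp_rot: [-0.0, 0.668, 0.744, 0.001]
ft_force: [-1.1, 1.3, -0.3]
grip_width: 0.0423
```

```bash
python3 snap.py w_canp; python3 -c "
from h import *
print(sense()['ft_force'],sense()['grip_width'])
delta(.5762,-.2286,1.678,.0245)"
```

```text
[ 0.7696411   0.94714481 -1.08665583] 0.0420474387494599
at [ 0.5758 -0.2242  0.1491] yaw 1.6807 tilt [0.0004 0.0011] d tool xyz [-0.0046 -0.0002  0.1246] twist 0.0027 t 5.85
```

View pics/w_canp.png

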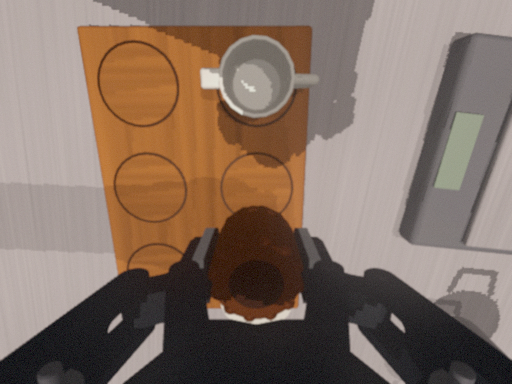

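The canelé is held upright between the pads (256,260), and its circle (257,187) lines up with it in column. Lowering.

Call:
step_arm(rows=[{"x":-0.0046,"y":0,"z":0.02,"twist":0},{"x":-0.0046,"y":0,"z":0.055,"twist":0},{"x":-0.0046,"y":0,"z":0.09,"twist":0},{"x":-0.0046,"y":0,"z":0.108,"twist":0},{"x":-0.0046,"y":0,"z":0.114,"twist":0},{"x":-0.0046,"y":0,"z":0.114,"twist":0},{"x":-0.0046,"y":0,"z":0.114,"twist":0}])

```text
time_s: 6.43
tool_pos: [0.5773, -0.2299, 0.0358]
tcp_rot: [0.001, 0.668, 0.745, 0.001]
ft_force: [0.6, -0.4, -0.4]
grip_width: 0.0422
```

```bash
python3 -c "
from h import *
print(sense()['ft_force'],sense()['grip_width'])
delta(.5762,-.2286,1.678,.0245)"
```

```text
[ 0.59721377 -0.41178607 -0.37847966] 0.04219380939231584
at [ 0.5773 -0.2299  0.0358] yaw 1.6799 tilt [0.0018 0.0002] d tool xyz [ 0.0014 -0.001   0.0113] twist 0.0019 t 6.4333
```

Call:
step_arm(rows=[{"x":0.0014,"y":-0.001,"z":0.006,"twist":0},{"x":0.0014,"y":-0.001,"z":0.0113,"twist":0},{"x":0.0014,"y":-0.001,"z":0.0113,"twist":0},{"x":0.0014,"y":-0.001,"z":0.0113,"twist":0},{"x":0.0014,"y":-0.001,"z":0.0113,"twist":0}])

```text
time_s: 6.85
tool_pos: [0.5753, -0.2301, 0.0238]
tcp_rot: [0.0, 0.668, 0.744, 0.0]
ft_force: [0.1, -0.2, 1.3]
grip_width: 0.0425
```

Call:
step_arm(rows=[{"x":0,"y":0,"z":0,"twist":0},{"x":0,"y":0,"z":0,"twist":0},{"x":0,"y":0,"z":0,"twist":0},{"x":0,"y":0,"z":0,"twist":0},{"x":0,"y":0,"z":0,"twist":0}], claw=-0.5)

```text
time_s: 7.27
tool_pos: [0.575, -0.2301, 0.0233]
tcp_rot: [0.0, 0.668, 0.744, -0.0]
ft_force: [0.6, -0.3, -0.1]
grip_width: 0.0642
```

Call:
step_arm(rows=[{"x":0,"y":0,"z":-0.03,"twist":0},{"x":0,"y":0,"z":-0.07,"twist":0},{"x":0,"y":0,"z":-0.11,"twist":0},{"x":0,"y":0,"z":-0.15,"twist":0},{"x":0,"y":0,"z":-0.19,"twist":0},{"x":0,"y":0,"z":-0.2,"twist":0},{"x":0,"y":0,"z":-0.2,"twist":0}])

```text
time_s: 7.85
tool_pos: [0.5773, -0.2304, 0.2278]
tcp_rot: [0.004, 0.668, 0.744, 0.001]
ft_force: [0.2, 0.2, -0.7]
grip_width: 0.0636
```

```bash
python3 snap.py w_canq; python3 -c "
from h import *
print(sense()['ft_force'],sense()['grip_width'])
delta(.51,.339,1.57,.2)"
```

```text
[-0.10362563  0.5601684  -0.01343733] 0.06409859849884135
at [ 0.5757 -0.2302  0.2249] yaw 1.6776 tilt [ 0.0029 -0.0016] d tool xyz [ 0.573  -0.0047  0.0238] twist 0.1076 t 7.9
```

View pics/w_canq.png

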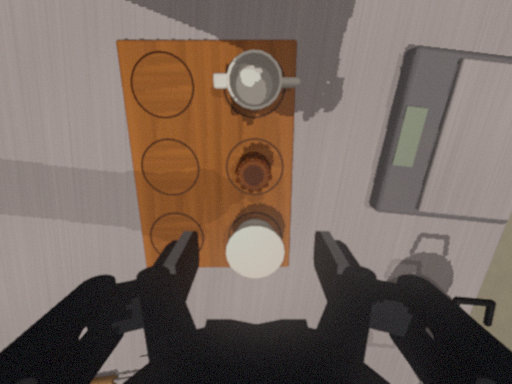

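The canelé stands in its circle (254,168), upright and released. Next is the shortbread.

Call:
step_arm(rows=[{"x":0.03,"y":-0.0003,"z":0,"twist":0.02},{"x":0.573,"y":-0.0047,"z":0.02,"twist":0.1},{"x":0.573,"y":-0.0047,"z":0.02,"twist":0.1},{"x":0.573,"y":-0.0047,"z":0.02,"twist":0.1},{"x":0.573,"y":-0.0047,"z":0.02,"twist":0.1},{"x":0.573,"y":-0.0047,"z":0.02,"twist":0.1},{"x":0.573,"y":-0.0047,"z":0.02,"twist":0.1},{"x":0.573,"y":-0.0047,"z":0.02,"twist":0.1},{"x":0.573,"y":-0.0047,"z":0.02,"twist":0.1},{"x":0.573,"y":-0.0047,"z":0.02,"twist":0.1}])

```text
time_s: 8.73
tool_pos: [0.5268, 0.173, 0.2071]
tcp_rot: [-0.001, 0.705, 0.709, -0.002]
ft_force: [0.0, -0.5, -0.3]
grip_width: 0.0638
```

```bash
python3 -c "
from h import *
delta(.51,.339,1.57,.11)"
```

```text
at [0.5268 0.173  0.2071] yaw 1.5775 tilt [-0.0038 -0.0014] d tool xyz [ 0.1662 -0.0153  0.0969] twist 0.0075 t 8.7333
```

Call:
step_arm(rows=[{"x":0.166,"y":-0.0155,"z":0.0,"twist":0.0},{"x":0.166,"y":-0.0155,"z":0.0,"twist":0.0},{"x":0.166,"y":-0.0155,"z":0.0,"twist":0.0},{"x":0.166,"y":-0.0155,"z":0.05,"twist":0.0},{"x":0.166,"y":-0.0155,"z":0.097,"twist":0.0},{"x":0.166,"y":-0.0155,"z":0.097,"twist":0.0},{"x":0.166,"y":-0.0155,"z":0.097,"twist":0.0},{"x":0.166,"y":-0.0155,"z":0.097,"twist":0.0},{"x":0.166,"y":-0.0155,"z":0.097,"twist":0.0}], claw=-0.6)

```text
time_s: 9.48
tool_pos: [0.5123, 0.3376, 0.1128]
tcp_rot: [0.0, 0.705, 0.709, 0.0]
ft_force: [0.7, -0.8, 0.3]
grip_width: 0.0684
```

```bash
python3 snap.py w_sb; python3 - <<'E'
from h import *
import pickle
s,p,d=pickle.load(open("w_sb.pkl","rb")); hsv=cv2.cvtColor(p,cv2.COLOR_RGB2HSV)
sat=cv2.inRange(hsv,(0,75,0),(40,255,255)); u,v=proj("wrist",[.51,.339,.02],s)[0].astype(int); print(u,v)
q=np.zeros_like(sat); a=slice(max(v-60,0),v+60),slice(u-60,u+60); q[a]=sat[a]
c=max(cv2.findContours(q,0,2)[0],key=cv2.contourArea); w=(onz("wrist",cv2.convexHull(c)[:,0]+0.,.02,s)[:,:2]*1000).astype(np.float32)
print(cv2.minEnclosingCircle(w),cv2.minAreaRect(w))
delta(.51,.339,1.57,.0135)
E
```

```text
253 194
((510.2658996582031, 342.14691162109375), 25.482807159423828) ((510.52667236328125, 342.1292419433594), (50.09257507324219, 48.841796875), 63.16521453857422)
at [0.5129 0.3377 0.1138] yaw 1.5766 tilt [0.0019 0.0009] d tool xyz [ 0.0012 -0.0031  0.1003] twist 0.0066 t 9.5333
```

View pics/w_sb.png

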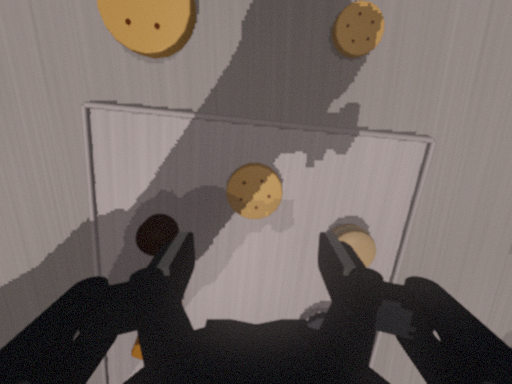

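The shortbread (255,192) is centred between the fingers. Its larger and smaller look-alikes (150,20) and (358,28) lie off the sheet.

Call:
step_arm(rows=[{"x":0.003,"y":-0.0028,"z":0.03,"twist":0},{"x":0.003,"y":-0.0028,"z":0.06,"twist":0},{"x":0.003,"y":-0.0028,"z":0.07,"twist":0},{"x":0.003,"y":-0.0028,"z":0.07,"twist":0},{"x":0.003,"y":-0.0028,"z":0.07,"twist":0}])

```text
time_s: 9.95
tool_pos: [0.51, 0.341, 0.0438]
tcp_rot: [0.0, 0.705, 0.709, 0.001]
ft_force: [0.6, 0.3, 1.0]
grip_width: 0.0685
```

```bash
python3 -c "
from h import *
delta(.5103,.341,1.57,.0135)"
```

```text
at [0.51   0.341  0.0438] yaw 1.5769 tilt [0.0015 0.0009] d tool xyz [0.     0.0002 0.0303] twist 0.0069 t 9.95
```

Call:
step_arm(rows=[{"x":0,"y":0,"z":0.02,"twist":0},{"x":0,"y":0,"z":0.0303,"twist":0},{"x":0,"y":0,"z":0.0303,"twist":0},{"x":0,"y":0,"z":0.0303,"twist":0}])

```text
time_s: 10.28
tool_pos: [0.5094, 0.341, 0.0129]
tcp_rot: [0.0, 0.705, 0.709, 0.0]
ft_force: [0.2, 0.5, 0.8]
grip_width: 0.0684
```

Call:
step_arm(rows=[{"x":0,"y":0,"z":0,"twist":0},{"x":0,"y":0,"z":0,"twist":0},{"x":0,"y":0,"z":0,"twist":0},{"x":0,"y":0,"z":0,"twist":0},{"x":0,"y":0,"z":0,"twist":0},{"x":0,"y":0,"z":0,"twist":0}], claw=1)

```text
time_s: 10.78
tool_pos: [0.5098, 0.3416, 0.0138]
tcp_rot: [0.0, 0.705, 0.71, 0.001]
ft_force: [-0.5, -1.1, 7.1]
grip_width: 0.0482
```

Call:
step_arm(rows=[{"x":0,"y":0,"z":-0.02,"twist":0},{"x":0,"y":0,"z":-0.05,"twist":0},{"x":0,"y":0,"z":-0.09,"twist":0},{"x":0,"y":0,"z":-0.13,"twist":0},{"x":0,"y":0,"z":-0.15,"twist":0},{"x":0,"y":0,"z":-0.15,"twist":0}])

```text
time_s: 11.28
tool_pos: [0.5113, 0.3435, 0.1684]
tcp_rot: [0.001, 0.705, 0.71, 0.005]
ft_force: [-0.1, -0.2, -0.3]
grip_width: 0.0483
```

```bash
python3 snap.py w_sb2; python3 -c "
from h import *
print(sense()['ft_force'],sense()['grip_width'])
delta(.587,-.328,1.678,.165)"
```

```text
[-1.08594342 -0.44246908 -0.10688074] 0.04831108686894976
at [0.5102 0.3421 0.1655] yaw 1.5777 tilt [0.0054 0.0032] d tool xyz [-0.6706  0.0721 -0.0013] twist -0.1003 t 11.3333
```

View pics/w_sb2.png

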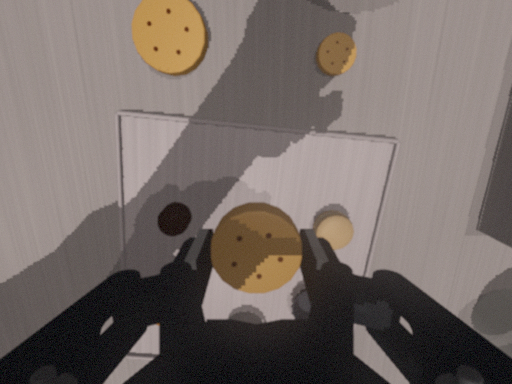

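The shortbread is held level (256,248). Carrying it to the stand.

Call:
step_arm(rows=[{"x":-0.02,"y":0.002,"z":0,"twist":-0.01},{"x":-0.055,"y":0.006,"z":0,"twist":-0.03},{"x":-0.095,"y":0.0102,"z":0,"twist":-0.05},{"x":-0.135,"y":0.0145,"z":0,"twist":-0.08},{"x":-0.175,"y":0.0188,"z":0,"twist":-0.1},{"x":-0.215,"y":0.0231,"z":0,"twist":-0.1},{"x":-0.255,"y":0.0274,"z":0,"twist":-0.1},{"x":-0.295,"y":0.0317,"z":0,"twist":-0.1},{"x":-0.335,"y":0.036,"z":0,"twist":-0.1},{"x":-0.375,"y":0.0403,"z":0,"twist":-0.1}])

```text
time_s: 12.17
tool_pos: [0.5507, -0.0361, 0.1608]
tcp_rot: [-0.001, 0.668, 0.744, -0.001]
ft_force: [0.5, 0.6, -0.6]
grip_width: 0.0484
```

```bash
python3 -c "
from h import *
delta(.587,-.328,1.678,.165)"
```

```text
at [ 0.5507 -0.0361  0.1608] yaw 1.6778 tilt [-0.0026 -0.0001] d tool xyz [-0.2941  0.0048 -0.0043] twist -0.0002 t 12.1667
```

Call:
step_arm(rows=[{"x":-0.04,"y":0.0006,"z":0,"twist":0},{"x":-0.08,"y":0.0013,"z":0,"twist":0},{"x":-0.12,"y":0.002,"z":-0.004,"twist":0},{"x":-0.16,"y":0.0026,"z":-0.004,"twist":0},{"x":-0.2,"y":0.0033,"z":-0.004,"twist":0},{"x":-0.24,"y":0.004,"z":-0.004,"twist":0},{"x":-0.27,"y":0.0045,"z":-0.004,"twist":0},{"x":-0.288,"y":0.0048,"z":-0.004,"twist":0},{"x":-0.294,"y":0.0048,"z":-0.004,"twist":0},{"x":-0.294,"y":0.0048,"z":-0.004,"twist":0}])

```text
time_s: 13.0
tool_pos: [0.5869, -0.3272, 0.1643]
tcp_rot: [-0.001, 0.669, 0.743, -0.0]
ft_force: [-0.2, 0.7, -0.4]
grip_width: 0.0485
```

Call:
step_arm(rows=[{"x":0,"y":0,"z":0.02,"twist":0},{"x":0,"y":0,"z":0.05,"twist":0},{"x":0,"y":0,"z":0.07,"twist":0},{"x":0,"y":0,"z":0.08,"twist":0},{"x":0,"y":0,"z":0.08,"twist":0},{"x":0,"y":0,"z":0.08,"twist":0}])

```text
time_s: 13.5
tool_pos: [0.5886, -0.324, 0.0864]
tcp_rot: [-0.0, 0.667, 0.745, 0.0]
ft_force: [0.2, -0.2, 1.7]
grip_width: 0.0481
```

```bash
python3 -c "
from h import *
print(sense()['ft_force'],sense()['grip_width'])
delta(.587,-.328,1.678,.067)"
```

```text
[ 0.17639029 -0.22570625  1.67283774] 0.04813282398387493
at [ 0.5886 -0.324   0.0864] yaw 1.6799 tilt [-0.0001  0.0009] d tool xyz [-0.0039 -0.002   0.0194] twist 0.0019 t 13.5
```

Call:
step_arm(rows=[{"x":-0.0039,"y":-0.002,"z":0.01,"twist":0},{"x":-0.0039,"y":-0.002,"z":0.016,"twist":0},{"x":-0.0039,"y":-0.002,"z":0.0185,"twist":0},{"x":-0.0039,"y":-0.002,"z":0.0185,"twist":0},{"x":-0.0039,"y":-0.002,"z":0.0185,"twist":0}])

```text
time_s: 13.92
tool_pos: [0.5867, -0.3297, 0.0679]
tcp_rot: [0.0, 0.668, 0.744, 0.0]
ft_force: [-0.8, -0.0, -0.7]
grip_width: 0.0483
```

```bash
python3 -c "
from h import *
print(sense()['ft_force'],sense()['grip_width'])
delta(.587,-.328,1.678,.067)"
```

```text
[-0.81356625 -0.03854228 -0.69123902] 0.048300817385301224
at [ 0.5867 -0.3297  0.0679] yaw 1.6776 tilt [0.0003 0.    ] d tool xyz [0.0017 0.0005 0.0009] twist -0.0004 t 13.9167
```

Call:
step_arm(rows=[{"x":0.0015,"y":0.0005,"z":0.001,"twist":0},{"x":0.0015,"y":0.0005,"z":0.001,"twist":0},{"x":0.0015,"y":0.0005,"z":0.001,"twist":0}])

```text
time_s: 14.17
tool_pos: [0.5871, -0.3279, 0.067]
tcp_rot: [0.0, 0.668, 0.744, 0.0]
ft_force: [0.1, -0.2, 0.1]
grip_width: 0.0481
```

Call:
step_arm(rows=[{"x":0,"y":0,"z":0,"twist":0},{"x":0,"y":0,"z":0,"twist":0},{"x":0,"y":0,"z":0,"twist":0},{"x":0,"y":0,"z":0,"twist":0},{"x":0,"y":0,"z":0,"twist":0}], claw=-0.6)

```text
time_s: 14.58
tool_pos: [0.587, -0.3282, 0.0668]
tcp_rot: [0.0, 0.668, 0.744, 0.0]
ft_force: [-0.3, 0.9, 0.3]
grip_width: 0.0683
```

Call:
step_arm(rows=[{"x":0,"y":0,"z":-0.02,"twist":0},{"x":0,"y":0,"z":-0.05,"twist":0},{"x":0,"y":0,"z":-0.09,"twist":0},{"x":0,"y":0,"z":-0.13,"twist":0},{"x":0,"y":0,"z":-0.15,"twist":0},{"x":0,"y":0,"z":-0.15,"twist":0}])

```text
time_s: 15.08
tool_pos: [0.5901, -0.3288, 0.2235]
tcp_rot: [0.005, 0.668, 0.744, 0.002]
ft_force: [1.5, -0.5, 0.4]
grip_width: 0.0683
```

```bash
python3 snap.py w_sb3; python3 -c "
from h import *
print(sense()['ft_force'],sense()['grip_width'])
delta(.4213,.298,1.57,.2)"
```

```text
[-0.31735244 -0.48400462 -0.99719149] 0.06838771578454302
at [ 0.5885 -0.3285  0.2202] yaw 1.6776 tilt [ 0.0056 -0.003 ] d tool xyz [ 0.6409 -0.0995  0.0174] twist 0.1076 t 15.1333
```

View pics/w_sb3.png

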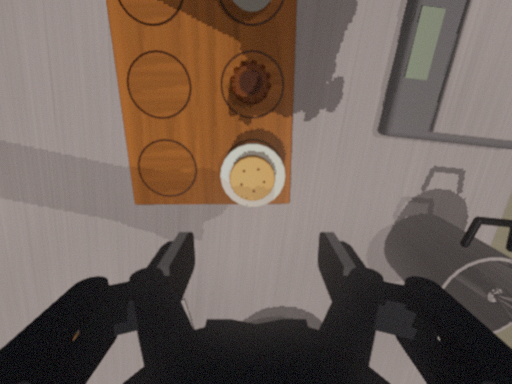

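```bash
python3 - <<'E'
from h import *
import pickle
s,p,d=pickle.load(open("w_sb3.pkl","rb")); hsv=cv2.cvtColor(p,cv2.COLOR_RGB2HSV); print(s['tool_pos'])
for nm,m,z in (("sb",cv2.inRange(hsv,(8,80,90),(30,255,255)),.073),("stand",cv2.inRange(hsv,(0,0,140),(180,70,255)),.057)):
    q=np.zeros_like(m); q[140:215,205:300]=m[140:215,205:300]
    c=max(cv2.findContours(q,0,2)[0],key=cv2.contourArea); w=(onz("wrist",cv2.convexHull(c)[:,0]+0.,z,s)[:,:2]*1000).astype(np.float32)
    print(nm,cv2.minEnclosingCircle(w),cv2.minAreaRect(w))
E
```

```text
[ 0.59007618 -0.32882374  0.22346417]
sb ((586.7274780273438, -327.1434631347656), 25.087865829467773) ((586.7368774414062, -326.9625549316406), (47.59956359863281, 48.75577163696289), 5.949720859527588)
stand ((595.1085205078125, -333.4562072753906), 63.22067642211914) ((593.7728271484375, -331.3161315917969), (98.22708892822266, 86.80848693847656), 5.918522357940674)
```

Call:
step_arm(rows=[{"x":0.03,"y":-0.005,"z":0,"twist":0.02},{"x":0.64,"y":-0.0995,"z":0.02,"twist":0.1},{"x":0.64,"y":-0.0995,"z":0.02,"twist":0.1},{"x":0.64,"y":-0.0995,"z":0.02,"twist":0.1},{"x":0.64,"y":-0.0995,"z":0.02,"twist":0.1},{"x":0.64,"y":-0.0995,"z":0.02,"twist":0.1},{"x":0.64,"y":-0.0995,"z":0.02,"twist":0.1},{"x":0.64,"y":-0.0995,"z":0.02,"twist":0.1},{"x":0.64,"y":-0.0995,"z":0.02,"twist":0.1},{"x":0.64,"y":-0.0995,"z":0.02,"twist":0.1}], claw=-0.3)

```text
time_s: 15.97
tool_pos: [0.4803, 0.0645, 0.2033]
tcp_rot: [-0.001, 0.705, 0.709, -0.001]
ft_force: [0.1, 0.9, 0.2]
grip_width: 0.0554
```

```bash
python3 -c "
from h import *
delta(.4213,.298,1.57,.11)"
```

```text
at [0.4803 0.0645 0.2033] yaw 1.5773 tilt [-0.0021 -0.0006] d tool xyz [ 0.2339 -0.0573  0.0933] twist 0.0073 t 15.9667
```

Call:
step_arm(rows=[{"x":0.234,"y":-0.0573,"z":0.0,"twist":0.0},{"x":0.234,"y":-0.0573,"z":0.0,"twist":0.0},{"x":0.234,"y":-0.0573,"z":0.0,"twist":0.0},{"x":0.234,"y":-0.0573,"z":0.0,"twist":0.0},{"x":0.234,"y":-0.0573,"z":0.04,"twist":0.0},{"x":0.234,"y":-0.0573,"z":0.093,"twist":0.0},{"x":0.234,"y":-0.0573,"z":0.093,"twist":0.0},{"x":0.234,"y":-0.0573,"z":0.093,"twist":0.0},{"x":0.234,"y":-0.0573,"z":0.093,"twist":0.0},{"x":0.234,"y":-0.0573,"z":0.093,"twist":0.0}])

```text
time_s: 16.8
tool_pos: [0.4235, 0.2962, 0.1117]
tcp_rot: [0.0, 0.705, 0.709, -0.0]
ft_force: [-0.1, 0.4, 0.6]
grip_width: 0.0558
```

```bash
python3 snap.py w_bon; python3 - <<'E'
from h import *
import pickle
s,p,d=pickle.load(open("w_bon.pkl","rb")); hsv=cv2.cvtColor(p,cv2.COLOR_RGB2HSV)
P=cloud("wrist",d,s)
Q=P[(d>0)&(np.hypot(P[...,0]-.421,P[...,1]-.298)<.03)&(P[...,2]>.012)&(P[...,2]<.045)]
for a,b in ((.014,.022),(.026,.045)):
    t=Q[(Q[:,2]>a)&(Q[:,2]<b)]; print(len(t),(t.min(0)/2+t.max(0)/2),np.ptp(t,0),t.mean(0))
sat=cv2.inRange(hsv,(0,110,0),(20,255,70)); u,v=proj("wrist",[.4213,.298,.022],s)[0].astype(int); print(u,v)
q=np.zeros_like(sat); a=slice(max(v-45,0),v+45),slice(u-45,u+45); q[a]=sat[a]
c=max(cv2.findContours(q,0,2)[0],key=cv2.contourArea); w=(onz("wrist",cv2.convexHull(c)[:,0]+0.,.022,s)[:,:2]*1000).astype(np.float32)
print(cv2.minEnclosingCircle(w),cv2.minAreaRect(w))
delta(.4213,.298,1.57,.0135)
E
```

```text
72 [0.42024751 0.30826529 0.01801041] [0.03181944 0.01405673 0.00792499] [0.42006528 0.31200695 0.01853301]
1020 [0.41987941 0.29896513 0.03061522] [0.03053472 0.0313823  0.00920138] [0.41978103 0.30000306 0.03109688]
253 195
((414.5559387207031, 283.6680908203125), 9.999999747378752e-05) ((414.5559387207031, 283.6680908203125), (0.0, 0.0), 0.0)
at [0.4243 0.2962 0.1125] yaw 1.5761 tilt [0.0016 0.0002] d tool xyz [ 0.0018 -0.0031  0.099 ] twist 0.0061 t 16.85
```

View pics/w_bon.png

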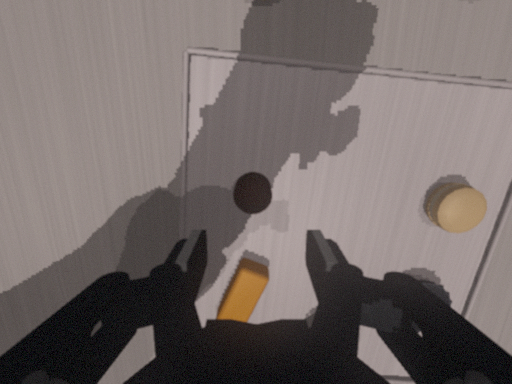

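The bonbon (253,193) lies between the fingers (207 and 307), and the financier is clear of them.

Call:
step_arm(rows=[{"x":0.002,"y":-0.0037,"z":0.03,"twist":0},{"x":0.002,"y":-0.0037,"z":0.06,"twist":0},{"x":0.002,"y":-0.0037,"z":0.07,"twist":0},{"x":0.002,"y":-0.0037,"z":0.07,"twist":0},{"x":0.002,"y":-0.0037,"z":0.07,"twist":0}])

```text
time_s: 17.27
tool_pos: [0.4206, 0.2986, 0.0428]
tcp_rot: [0.0, 0.705, 0.709, 0.001]
ft_force: [0.1, 0.3, 0.3]
grip_width: 0.0553
```

```bash
python3 -c "
from h import *
delta(.4205,.2985,1.57,.0135)"
```

```text
at [0.4206 0.2986 0.0428] yaw 1.5763 tilt [0.0016 0.0006] d tool xyz [-0.0002 -0.0001  0.0293] twist 0.0063 t 17.2667
```

Call:
step_arm(rows=[{"x":0,"y":0,"z":0.018,"twist":0},{"x":0,"y":0,"z":0.0288,"twist":0},{"x":0,"y":0,"z":0.0288,"twist":0},{"x":0,"y":0,"z":0.0288,"twist":0}])

```text
time_s: 17.6
tool_pos: [0.4198, 0.2989, 0.0134]
tcp_rot: [0.0, 0.705, 0.709, 0.0]
ft_force: [0.1, -0.3, 0.2]
grip_width: 0.0557
```

Call:
step_arm(rows=[{"x":0,"y":0,"z":0,"twist":0},{"x":0,"y":0,"z":0,"twist":0},{"x":0,"y":0,"z":0,"twist":0},{"x":0,"y":0,"z":0,"twist":0},{"x":0,"y":0,"z":0,"twist":0},{"x":0,"y":0,"z":0,"twist":0}], claw=1, newtons=30)

```text
time_s: 18.1
tool_pos: [0.42, 0.2993, 0.0138]
tcp_rot: [0.0, 0.705, 0.71, 0.001]
ft_force: [-1.4, -1.0, 6.1]
grip_width: 0.0326
```

Call:
step_arm(rows=[{"x":0,"y":0,"z":-0.02,"twist":0},{"x":0,"y":0,"z":-0.05,"twist":0},{"x":0,"y":0,"z":-0.09,"twist":0},{"x":0,"y":0,"z":-0.13,"twist":0},{"x":0,"y":0,"z":-0.17,"twist":0},{"x":0,"y":0,"z":-0.18,"twist":0},{"x":0,"y":0,"z":-0.18,"twist":0}])

```text
time_s: 18.68
tool_pos: [0.4211, 0.3004, 0.1965]
tcp_rot: [0.001, 0.705, 0.709, 0.004]
ft_force: [-0.1, -0.6, -1.6]
grip_width: 0.0324
```

```bash
python3 snap.py w_bon2; python3 -c "
from h import *
print(sense()['ft_force'],sense()['grip_width'])
delta(.5867,-.3273,1.678,.19)"
```

```text
[ 0.85691052 -1.34301894 -0.7976826 ] 0.032820609577807296
at [0.4201 0.299  0.194 ] yaw 1.5774 tilt [0.0032 0.001 ] d tool xyz [-0.6274  0.1625  0.0039] twist -0.1006 t 18.7333
```

View pics/w_bon2.png

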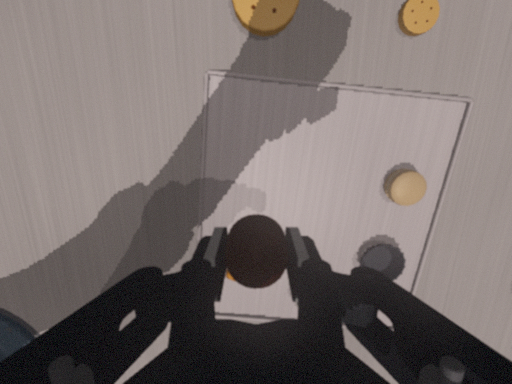

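The bonbon is held upright (256,250).

Call:
step_arm(rows=[{"x":-0.02,"y":0.0052,"z":0,"twist":-0.01},{"x":-0.055,"y":0.0142,"z":0,"twist":-0.03},{"x":-0.095,"y":0.0246,"z":0,"twist":-0.05},{"x":-0.135,"y":0.035,"z":0,"twist":-0.08},{"x":-0.175,"y":0.0453,"z":0,"twist":-0.1},{"x":-0.214,"y":0.0555,"z":0,"twist":-0.1},{"x":-0.253,"y":0.0656,"z":0,"twist":-0.1},{"x":-0.292,"y":0.0757,"z":0,"twist":-0.1},{"x":-0.331,"y":0.0858,"z":0,"twist":-0.1},{"x":-0.37,"y":0.096,"z":0,"twist":-0.1}])

```text
time_s: 19.57
tool_pos: [0.5167, -0.0727, 0.1905]
tcp_rot: [-0.002, 0.668, 0.744, -0.001]
ft_force: [0.1, 0.7, 0.2]
grip_width: 0.0329
```

```bash
python3 -c "
from h import *
delta(.5867,-.3273,1.678,.19)"
```

```text
at [ 0.5167 -0.0727  0.1905] yaw 1.6778 tilt [-0.004   0.0004] d tool xyz [-2.606e-01  4.240e-02  1.000e-04] twist -0.0002 t 19.5667
```

Call:
step_arm(rows=[{"x":-0.04,"y":0.0065,"z":0,"twist":0},{"x":-0.08,"y":0.013,"z":0,"twist":0},{"x":-0.12,"y":0.0195,"z":0,"twist":0},{"x":-0.16,"y":0.026,"z":0,"twist":0},{"x":-0.2,"y":0.0325,"z":0,"twist":0},{"x":-0.23,"y":0.0375,"z":0,"twist":0},{"x":-0.252,"y":0.041,"z":0,"twist":0},{"x":-0.2606,"y":0.0424,"z":0,"twist":0},{"x":-0.2606,"y":0.0424,"z":0,"twist":0},{"x":-0.2606,"y":0.0424,"z":0,"twist":0}])

```text
time_s: 20.4
tool_pos: [0.5874, -0.3232, 0.191]
tcp_rot: [-0.002, 0.668, 0.744, 0.0]
ft_force: [0.8, 0.1, -0.1]
grip_width: 0.0325
```

Call:
step_arm(rows=[{"x":0,"y":0,"z":0.02,"twist":0},{"x":0,"y":0,"z":0.05,"twist":0},{"x":0,"y":0,"z":0.075,"twist":0},{"x":0,"y":0,"z":0.085,"twist":0},{"x":0,"y":0,"z":0.085,"twist":0},{"x":0,"y":0,"z":0.085,"twist":0}])

```text
time_s: 20.9
tool_pos: [0.5885, -0.3234, 0.1083]
tcp_rot: [-0.0, 0.667, 0.745, 0.0]
ft_force: [-0.4, -0.7, -0.0]
grip_width: 0.0326
```

```bash
python3 -c "
from h import *
print(sense()['ft_force'],sense()['grip_width'])
delta(.5867,-.3273,1.678,.0835)"
```

```text
[-0.40775522 -0.73071867 -0.0367086 ] 0.03256615035260947
at [ 0.5885 -0.3234  0.1083] yaw 1.68 tilt [0.0002 0.0006] d tool xyz [-0.0037 -0.0022  0.0248] twist 0.002 t 20.9
```

Call:
step_arm(rows=[{"x":-0.0037,"y":-0.0022,"z":0.01,"twist":0},{"x":-0.0037,"y":-0.0022,"z":0.018,"twist":0},{"x":-0.0037,"y":-0.0022,"z":0.0225,"twist":0},{"x":-0.0037,"y":-0.0022,"z":0.0225,"twist":0},{"x":-0.0037,"y":-0.0022,"z":0.0225,"twist":0}])

```text
time_s: 21.32
tool_pos: [0.5862, -0.329, 0.0851]
tcp_rot: [-0.0, 0.668, 0.744, 0.0]
ft_force: [0.8, -0.1, -0.9]
grip_width: 0.0331
```

```bash
python3 -c "
from h import *
print(sense()['ft_force'],sense()['grip_width'])
delta(.5867,-.3273,1.678,.0833)"
```

```text
[ 0.75911943 -0.09595134 -0.92663842] 0.03305032339496909
at [ 0.5862 -0.329   0.0851] yaw 1.6777 tilt [-0.0002  0.0002] d tool xyz [0.0016 0.0007 0.0018] twist -0.0003 t 21.3167
```

Call:
step_arm(rows=[{"x":0.0015,"y":0.0005,"z":0.0018,"twist":0},{"x":0.0015,"y":0.0005,"z":0.0018,"twist":0},{"x":0.0015,"y":0.0005,"z":0.0018,"twist":0}])

```text
time_s: 21.57
tool_pos: [0.5869, -0.3272, 0.0837]
tcp_rot: [0.0, 0.668, 0.744, 0.0]
ft_force: [0.1, -0.4, 0.1]
grip_width: 0.0328
```

Call:
step_arm(rows=[{"x":0,"y":0,"z":0,"twist":0},{"x":0,"y":0,"z":0,"twist":0},{"x":0,"y":0,"z":0,"twist":0},{"x":0,"y":0,"z":0,"twist":0},{"x":0,"y":0,"z":0,"twist":0}], claw=-0.4)

```text
time_s: 21.98
tool_pos: [0.5867, -0.3275, 0.0836]
tcp_rot: [0.0, 0.668, 0.744, 0.0]
ft_force: [0.7, 0.1, -0.7]
grip_width: 0.0595
```

Call:
step_arm(rows=[{"x":0,"y":0,"z":-0.02,"twist":0},{"x":0,"y":0,"z":-0.05,"twist":0},{"x":0,"y":0,"z":-0.09,"twist":0},{"x":0,"y":0,"z":-0.12,"twist":0},{"x":0,"y":0,"z":-0.13,"twist":0},{"x":0,"y":0,"z":-0.13,"twist":0}])

```text
time_s: 22.48
tool_pos: [0.5884, -0.3279, 0.2173]
tcp_rot: [0.003, 0.668, 0.744, 0.001]
ft_force: [-0.5, 0.3, 0.0]
grip_width: 0.0602
```

```bash
python3 snap.py w_bon3; python3 -c "
from h import *
print(sense()['ft_force'],sense()['grip_width'])
delta(.6005,.2866,2.6,.2)"
```

```text
[ 0.12665102 -0.02139741 -0.58703401] 0.05977039762433719
at [ 0.587  -0.3276  0.2145] yaw 1.6777 tilt [ 0.0019 -0.0014] d tool xyz [0.6092 0.0789 0.0137] twist -0.9223 t 22.5333
```

View pics/w_bon3.png

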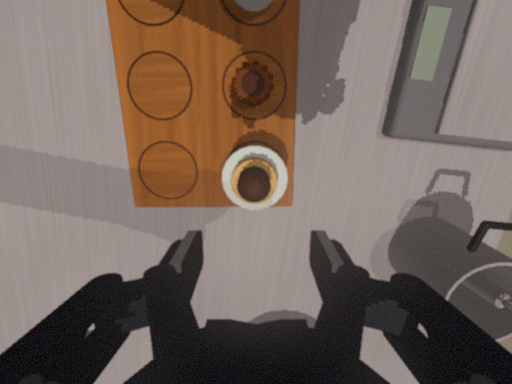

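The bonbon stands in the middle of the shortbread (256,181). Macaron next.

Call:
step_arm(rows=[{"x":0.03,"y":0.004,"z":0,"twist":-0.05},{"x":0.609,"y":0.079,"z":0.01,"twist":-0.92},{"x":0.609,"y":0.079,"z":0.01,"twist":-0.92},{"x":0.609,"y":0.079,"z":0.01,"twist":-0.92},{"x":0.609,"y":0.079,"z":0.01,"twist":-0.92},{"x":0.609,"y":0.079,"z":0.01,"twist":-0.92},{"x":0.609,"y":0.079,"z":0.01,"twist":-0.92},{"x":0.609,"y":0.079,"z":0.01,"twist":-0.92},{"x":0.609,"y":0.079,"z":0.01,"twist":-0.92},{"x":0.609,"y":0.079,"z":0.01,"twist":-0.92}])

```text
time_s: 23.37
tool_pos: [0.5939, 0.0787, 0.2043]
tcp_rot: [-0.002, 0.269, 0.963, -0.001]
ft_force: [0.9, 0.7, 0.1]
grip_width: 0.0599
```

```bash
python3 -c "
from h import *
print(sense()['joint_positions'].round(2))
delta(.6005,.2866,2.6,.12)"
```

```text
[ 0.45  0.54 -0.91  1.72  0.46  1.12  0.42]
at [0.5939 0.0787 0.2043] yaw 2.5978 tilt [-0.0045 -0.0003] d tool xyz [0.1016 0.1815 0.0842] twist -0.0022 t 23.3667
```

Call:
step_arm(rows=[{"x":0.1016,"y":0.1815,"z":0.0,"twist":0},{"x":0.1016,"y":0.1815,"z":0.0,"twist":0},{"x":0.1016,"y":0.1815,"z":0.0,"twist":0},{"x":0.1016,"y":0.1815,"z":0.0,"twist":0},{"x":0.1016,"y":0.1815,"z":0.04,"twist":0},{"x":0.1016,"y":0.1815,"z":0.084,"twist":0},{"x":0.1016,"y":0.1815,"z":0.084,"twist":0},{"x":0.1016,"y":0.1815,"z":0.084,"twist":0},{"x":0.1016,"y":0.1815,"z":0.084,"twist":0},{"x":0.1016,"y":0.1815,"z":0.084,"twist":0}])

```text
time_s: 24.2
tool_pos: [0.6037, 0.2844, 0.124]
tcp_rot: [0.001, 0.27, 0.963, 0.0]
ft_force: [0.7, -0.6, 0.7]
grip_width: 0.0599
```

```bash
python3 snap.py w_mac; python3 - <<'E'
from h import *
import pickle
s,p,d=pickle.load(open("w_mac.pkl","rb")); hsv=cv2.cvtColor(p,cv2.COLOR_RGB2HSV)
sat=cv2.inRange(hsv,(0,70,0),(40,255,255)); u,v=proj("wrist",[.6005,.2866,.017],s)[0].astype(int); print(u,v)
q=np.zeros_like(sat); a=slice(max(v-60,0),v+60),slice(u-60,u+60); q[a]=sat[a]
c=max(cv2.findContours(q,0,2)[0],key=cv2.contourArea); w=(onz("wrist",cv2.convexHull(c)[:,0]+0.,.017,s)[:,:2]*1000).astype(np.float32)
print(cv2.minEnclosingCircle(w),cv2.minAreaRect(w))
delta(.6005,.2866,2.6,.0135)
E
```

```text
256 187
((600.978759765625, 286.6478271484375), 22.808574676513672) ((601.1376342773438, 286.5106201171875), (41.98927307128906, 44.66440963745117), 39.11524963378906)
at [0.604  0.2845 0.1248] yaw 2.5953 tilt [0.0026 0.0007] d tool xyz [ 0.0042 -0.0003  0.1113] twist -0.0047 t 24.25
```

View pics/w_mac.png

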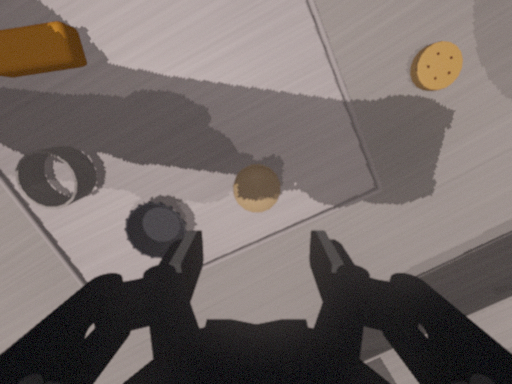

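The macaron (257,188) is centred between the fingers, and the tin (158,228) and cutter (60,180) are clear.

Call:
step_arm(rows=[{"x":0.0039,"y":0.0,"z":0.03,"twist":0},{"x":0.0039,"y":0.0,"z":0.06,"twist":0},{"x":0.0039,"y":0.0,"z":0.08,"twist":0},{"x":0.0039,"y":0.0,"z":0.08,"twist":0},{"x":0.0039,"y":0.0,"z":0.08,"twist":0}])

```text
time_s: 24.67
tool_pos: [0.6, 0.2867, 0.0441]
tcp_rot: [0.0, 0.269, 0.963, 0.0]
ft_force: [0.5, -0.2, 0.2]
grip_width: 0.0595
```

```bash
python3 -c "
from h import *
delta(.601,.2866,2.6,.0135)"
```

```text
at [0.6    0.2867 0.0441] yaw 2.5961 tilt [0.0009 0.0001] d tool xyz [-0.0009  0.0004  0.0306] twist -0.0039 t 24.6667
```

Call:
step_arm(rows=[{"x":-0.001,"y":0,"z":0.018,"twist":0},{"x":-0.001,"y":0,"z":0.0303,"twist":0},{"x":-0.001,"y":0,"z":0.0303,"twist":0},{"x":-0.001,"y":0,"z":0.0303,"twist":0}])

```text
time_s: 25.0
tool_pos: [0.6005, 0.287, 0.0136]
tcp_rot: [0.0, 0.269, 0.963, 0.0]
ft_force: [-0.0, 1.1, 0.2]
grip_width: 0.0595
```

Call:
step_arm(rows=[{"x":0,"y":0,"z":0,"twist":0},{"x":0,"y":0,"z":0,"twist":0},{"x":0,"y":0,"z":0,"twist":0},{"x":0,"y":0,"z":0,"twist":0},{"x":0,"y":0,"z":0,"twist":0},{"x":0,"y":0,"z":0,"twist":0}], claw=1, newtons=30)

```text
time_s: 25.5
tool_pos: [0.6008, 0.2877, 0.0144]
tcp_rot: [0.001, 0.269, 0.963, 0.001]
ft_force: [-0.4, 0.2, 6.0]
grip_width: 0.0418
```

Call:
step_arm(rows=[{"x":0,"y":0,"z":-0.02,"twist":0},{"x":0,"y":0,"z":-0.05,"twist":0},{"x":0,"y":0,"z":-0.09,"twist":0},{"x":0,"y":0,"z":-0.13,"twist":0},{"x":0,"y":0,"z":-0.16,"twist":0},{"x":0,"y":0,"z":-0.16,"twist":0}])

```text
time_s: 26.0
tool_pos: [0.6027, 0.2903, 0.1808]
tcp_rot: [0.004, 0.269, 0.963, 0.005]
ft_force: [0.1, 1.0, -0.9]
grip_width: 0.0419
```

```bash
python3 snap.py w_mac2; python3 -c "
from h import *
print(sense()['ft_force'],sense()['grip_width'])
delta(.4775,-.3398,1.678,.17)"
```

```text
[-0.449504    0.12423965 -1.30361367] 0.041761119876054076
at [0.6015 0.2889 0.1772] yaw 2.5978 tilt [0.007  0.0038] d tool xyz [-0.2191 -0.6022  0.004 ] twist 0.9198 t 26.05
```

View pics/w_mac2.png

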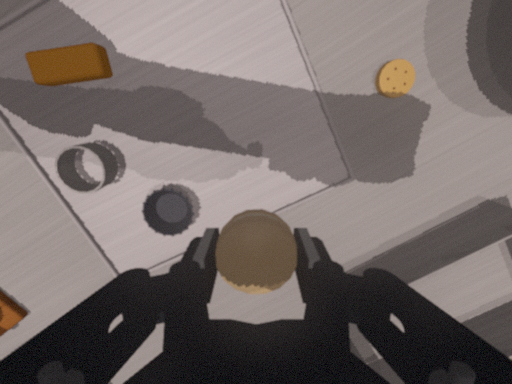

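The macaron is held (257,250).

Call:
step_arm(rows=[{"x":-0.007,"y":-0.019,"z":0,"twist":0.05},{"x":-0.019,"y":-0.053,"z":0,"twist":0.15},{"x":-0.032,"y":-0.089,"z":0,"twist":0.25},{"x":-0.0455,"y":-0.125,"z":0,"twist":0.36},{"x":-0.0586,"y":-0.161,"z":0,"twist":0.47},{"x":-0.0717,"y":-0.197,"z":0,"twist":0.58},{"x":-0.0848,"y":-0.233,"z":0,"twist":0.69},{"x":-0.0979,"y":-0.269,"z":0,"twist":0.8},{"x":-0.111,"y":-0.305,"z":0,"twist":0.92},{"x":-0.124,"y":-0.341,"z":0,"twist":0.92}])

```text
time_s: 26.88
tool_pos: [0.5281, -0.0709, 0.1717]
tcp_rot: [-0.001, 0.67, 0.743, -0.001]
ft_force: [0.0, -0.2, -0.9]
grip_width: 0.0419
```

```bash
python3 -c "
from h import *
print(sense()['grip_width']);delta(.4775,-.3398,1.678,.17)"
```

```text
0.04186079316391951
at [ 0.5281 -0.0709  0.1717] yaw 1.6738 tilt [-0.002  -0.0005] d tool xyz [-0.2623 -0.078   0.0019] twist -0.0042 t 26.8833
```

Call:
step_arm(rows=[{"x":-0.038,"y":-0.0113,"z":0,"twist":0},{"x":-0.077,"y":-0.0229,"z":0,"twist":0},{"x":-0.116,"y":-0.0345,"z":0,"twist":0},{"x":-0.155,"y":-0.0461,"z":0,"twist":0},{"x":-0.194,"y":-0.0577,"z":0,"twist":0},{"x":-0.23,"y":-0.0684,"z":0,"twist":0},{"x":-0.252,"y":-0.075,"z":0,"twist":0},{"x":-0.2623,"y":-0.078,"z":0,"twist":0},{"x":-0.2623,"y":-0.078,"z":0,"twist":0},{"x":-0.2623,"y":-0.078,"z":0,"twist":0}])

```text
time_s: 27.72
tool_pos: [0.4801, -0.3364, 0.1719]
tcp_rot: [-0.001, 0.668, 0.744, 0.0]
ft_force: [-0.1, 0.8, 0.4]
grip_width: 0.0417
```

Call:
step_arm(rows=[{"x":0,"y":0,"z":0.02,"twist":0},{"x":0,"y":0,"z":0.055,"twist":0},{"x":0,"y":0,"z":0.09,"twist":0},{"x":0,"y":0,"z":0.115,"twist":0},{"x":0,"y":0,"z":0.125,"twist":0},{"x":0,"y":0,"z":0.125,"twist":0},{"x":0,"y":0,"z":0.125,"twist":0}])

```text
time_s: 28.3
tool_pos: [0.4815, -0.3364, 0.0485]
tcp_rot: [0.0, 0.667, 0.745, 0.001]
ft_force: [0.6, -0.3, -0.0]
grip_width: 0.0418
```

```bash
python3 -c "
from h import *
print(sense()['ft_force'],sense()['grip_width'])
delta(.4775,-.3398,1.678,.0228)"
```

```text
[ 0.59697956 -0.27927315 -0.02745392] 0.041771226163218746
at [ 0.4815 -0.3364  0.0485] yaw 1.6806 tilt [0.001  0.0005] d tool xyz [-0.003  -0.0044  0.0257] twist 0.0026 t 28.3
```

Call:
step_arm(rows=[{"x":-0.003,"y":-0.0044,"z":0.01,"twist":0},{"x":-0.003,"y":-0.0044,"z":0.02,"twist":0},{"x":-0.003,"y":-0.0044,"z":0.0245,"twist":0},{"x":-0.003,"y":-0.0044,"z":0.0245,"twist":0},{"x":-0.003,"y":-0.0044,"z":0.0245,"twist":0}])

```text
time_s: 28.72
tool_pos: [0.4761, -0.3416, 0.0233]
tcp_rot: [0.0, 0.668, 0.744, 0.0]
ft_force: [0.1, 0.7, 0.4]
grip_width: 0.0419
```

```bash
python3 -c "
from h import *
print(sense()['ft_force'],sense()['grip_width'])
delta(.4775,-.3398,1.678,.0228)"
```

```text
[0.07865131 0.73621536 0.40798996] 0.04193071423023443
at [ 0.4761 -0.3416  0.0233] yaw 1.6775 tilt [0.0001 0.    ] d tool xyz [0.0016 0.0015 0.0005] twist -0.0005 t 28.7167
```

Call:
step_arm(rows=[{"x":0.0015,"y":0.0015,"z":0.0003,"twist":0},{"x":0.0015,"y":0.0015,"z":0.0003,"twist":0},{"x":0.0015,"y":0.0015,"z":0.0003,"twist":0}])

```text
time_s: 28.97
tool_pos: [0.4778, -0.3396, 0.0232]
tcp_rot: [0.0, 0.668, 0.744, 0.0]
ft_force: [0.1, -0.0, -0.0]
grip_width: 0.0422
```

Call:
step_arm(rows=[{"x":0,"y":0,"z":0,"twist":0},{"x":0,"y":0,"z":0,"twist":0},{"x":0,"y":0,"z":0,"twist":0},{"x":0,"y":0,"z":0,"twist":0},{"x":0,"y":0,"z":0,"twist":0}], claw=-0.4)

```text
time_s: 29.38
tool_pos: [0.4775, -0.3399, 0.023]
tcp_rot: [0.0, 0.668, 0.744, 0.0]
ft_force: [0.3, 0.1, -0.5]
grip_width: 0.0599
```

Call:
step_arm(rows=[{"x":0,"y":0,"z":-0.02,"twist":0},{"x":0,"y":0,"z":-0.05,"twist":0},{"x":0,"y":0,"z":-0.09,"twist":0},{"x":0,"y":0,"z":-0.13,"twist":0},{"x":0,"y":0,"z":-0.17,"twist":0},{"x":0,"y":0,"z":-0.19,"twist":0},{"x":0,"y":0,"z":-0.19,"twist":0}])

```text
time_s: 29.97
tool_pos: [0.4804, -0.341, 0.2189]
tcp_rot: [0.005, 0.668, 0.744, 0.001]
ft_force: [0.9, -0.3, 0.6]
grip_width: 0.0596
```

```bash
python3 snap.py w_mac3; python3 -c "
from h import *
print(sense()['ft_force'],sense()['grip_width'])
delta(.4108,.1928,1.159,.2)"
```

```text
[ 0.38305876 -0.10035965 -0.88478604] 0.0596651980728574
at [ 0.4788 -0.3405  0.2159] yaw 1.6776 tilt [ 0.0046 -0.0038] d tool xyz [ 0.5375 -0.0108  0.0135] twist 0.5186 t 30.0167
```

View pics/w_mac3.png

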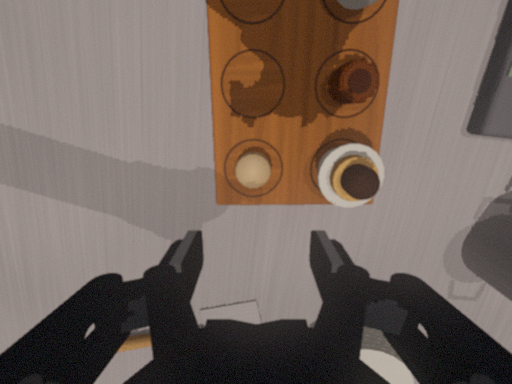

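The macaron is centred in its circle (253,169). Now the financier, via a waypoint to keep reach.

Call:
step_arm(rows=[{"x":0.03,"y":0.0044,"z":0,"twist":0.05},{"x":0.2876,"y":0.0422,"z":0,"twist":0.5},{"x":0.2876,"y":0.0422,"z":0,"twist":0.5},{"x":0.2876,"y":0.0422,"z":0,"twist":0.5},{"x":0.2876,"y":0.0422,"z":0,"twist":0.5},{"x":0.2876,"y":0.0422,"z":0,"twist":0.5},{"x":0.2876,"y":0.0422,"z":0,"twist":0.5},{"x":0.5375,"y":-0.0108,"z":0.01,"twist":0.518},{"x":0.5375,"y":-0.0108,"z":0.01,"twist":0.518},{"x":0.5375,"y":-0.0108,"z":0.01,"twist":0.518}], claw=-0.25)

```text
time_s: 30.85
tool_pos: [0.4493, 0.06, 0.2068]
tcp_rot: [-0.001, 0.837, 0.548, -0.001]
ft_force: [0.7, -0.5, -0.2]
grip_width: 0.0532
```

```bash
python3 -c "
from h import *
print(sense()['joint_positions'].round(2))
delta(.4108,.1928,1.159,.13)"
```

```text
[ 0.42  0.21 -0.73  2.04  0.17  0.95 -0.81]
at [0.4493 0.06   0.2068] yaw 1.1597 tilt [-0.0026 -0.0003] d tool xyz [ 0.1064 -0.0882  0.0768] twist 0.0007 t 30.85
```

Call:
step_arm(rows=[{"x":0.1064,"y":-0.0882,"z":0.0,"twist":0},{"x":0.1064,"y":-0.0882,"z":0.0,"twist":0},{"x":0.1064,"y":-0.0882,"z":0.0,"twist":0},{"x":0.1064,"y":-0.0882,"z":0.04,"twist":0},{"x":0.1064,"y":-0.0882,"z":0.077,"twist":0},{"x":0.1064,"y":-0.0882,"z":0.077,"twist":0},{"x":0.1064,"y":-0.0882,"z":0.077,"twist":0},{"x":0.1064,"y":-0.0882,"z":0.077,"twist":0}])

```text
time_s: 31.52
tool_pos: [0.4133, 0.1911, 0.1318]
tcp_rot: [-0.0, 0.837, 0.548, 0.0]
ft_force: [-0.6, 0.3, 0.1]
grip_width: 0.0532
```

```bash
python3 snap.py w_fin; python3 - <<'E'
from h import *
import pickle
s,p,d=pickle.load(open("w_fin.pkl","rb")); hsv=cv2.cvtColor(p,cv2.COLOR_RGB2HSV)
P=cloud("wrist",d,s)
Q=P[(d>0)&(np.hypot(P[...,0]-.411,P[...,1]-.193)<.05)&(P[...,2]>.023)&(P[...,2]<.034)]
print(len(Q),np.median(Q[:,2]),cv2.minAreaRect((Q[:,:2]*1000).astype(np.float32)))
delta(.411,.193,1.159,.0145)
E
```

```text
2323 0.02806209488070327 ((409.29547119140625, 193.48655700683594), (69.0610122680664, 29.74835968017578), 66.56108856201172)
at [0.414  0.1912 0.1326] yaw 1.1583 tilt [0.0021 0.0007] d tool xyz [ 0.0003 -0.0037  0.118 ] twist -0.0007 t 31.5667
```

View pics/w_fin.png

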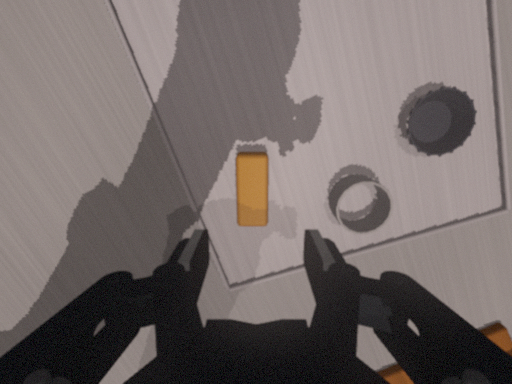

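The financier (252,190) is aligned with the jaws; the cutter (360,200) is clear.

Call:
step_arm(rows=[{"x":0.0003,"y":-0.0045,"z":0.03,"twist":0},{"x":0.0003,"y":-0.0045,"z":0.06,"twist":0},{"x":0.0003,"y":-0.0045,"z":0.085,"twist":0},{"x":0.0003,"y":-0.0045,"z":0.085,"twist":0},{"x":0.0003,"y":-0.0045,"z":0.085,"twist":0}])

```text
time_s: 31.98
tool_pos: [0.4097, 0.1932, 0.0472]
tcp_rot: [0.0, 0.837, 0.547, 0.0]
ft_force: [1.0, 1.2, 1.0]
grip_width: 0.0533
```

```bash
python3 -c "
from h import *
delta(.4098,.1934,1.159,.0145)"
```

```text
at [0.4097 0.1932 0.0472] yaw 1.1586 tilt [ 0.0007 -0.0001] d tool xyz [0.0003 0.     0.0327] twist -0.0004 t 31.9833
```

Call:
step_arm(rows=[{"x":0,"y":0,"z":0.018,"twist":0},{"x":0,"y":0,"z":0.0325,"twist":0},{"x":0,"y":0,"z":0.0325,"twist":0},{"x":0,"y":0,"z":0.0325,"twist":0}])

```text
time_s: 32.32
tool_pos: [0.4102, 0.1938, 0.0155]
tcp_rot: [0.0, 0.837, 0.548, 0.001]
ft_force: [0.8, 0.5, -0.7]
grip_width: 0.0534
```

Call:
step_arm(rows=[{"x":0,"y":0,"z":0,"twist":0},{"x":0,"y":0,"z":0,"twist":0},{"x":0,"y":0,"z":0,"twist":0},{"x":0,"y":0,"z":0,"twist":0},{"x":0,"y":0,"z":0,"twist":0},{"x":0,"y":0,"z":0,"twist":0}], claw=1, newtons=35)

```text
time_s: 32.82
tool_pos: [0.4101, 0.1939, 0.0154]
tcp_rot: [0.001, 0.837, 0.548, 0.001]
ft_force: [-0.4, -0.4, 7.1]
grip_width: 0.0294
```

Call:
step_arm(rows=[{"x":0,"y":0,"z":-0.02,"twist":0},{"x":0,"y":0,"z":-0.05,"twist":0},{"x":0,"y":0,"z":-0.09,"twist":0},{"x":0,"y":0,"z":-0.13,"twist":0},{"x":0,"y":0,"z":-0.15,"twist":0},{"x":0,"y":0,"z":-0.15,"twist":0}])

```text
time_s: 33.32
tool_pos: [0.4116, 0.1952, 0.169]
tcp_rot: [0.002, 0.837, 0.548, 0.005]
ft_force: [0.4, 0.6, -0.3]
grip_width: 0.0292
```

```bash
python3 snap.py w_fin2; python3 -c "
from h import *
print(sense()['ft_force'],sense()['grip_width'])
delta(.49,.02,1.678,.165); delta(.4561,-.141,1.678,.165)"
```

```text
[-0.22160533  0.09481868 -0.90460518] 0.02954925385045407
at [0.4104 0.194  0.1666] yaw 1.1591 tilt [0.0065 0.0012] d tool xyz [-0.1276  0.1426  0.0019] twist -0.5189 t 33.3667
at [0.4104 0.194  0.1666] yaw 1.1591 tilt [0.0065 0.0012] d tool xyz [-0.2888  0.176   0.0014] twist -0.5189 t 33.3667
```

View pics/w_fin2.png

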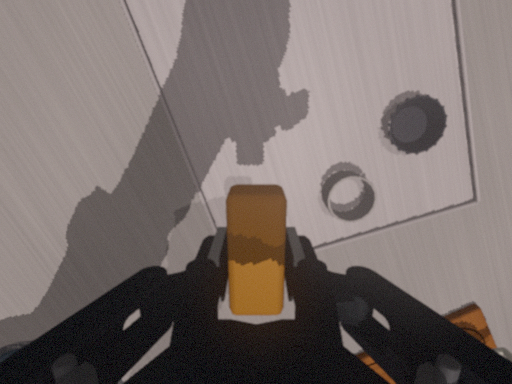

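The financier is held straight (257,250).

Call:
step_arm(rows=[{"x":-0.013,"y":0.0145,"z":0,"twist":-0.05},{"x":-0.035,"y":0.039,"z":0,"twist":-0.14},{"x":-0.061,"y":0.068,"z":0,"twist":-0.24},{"x":-0.087,"y":0.097,"z":0,"twist":-0.34},{"x":-0.113,"y":0.126,"z":0,"twist":-0.44},{"x":-0.14,"y":0.1445,"z":0,"twist":-0.5},{"x":-0.176,"y":0.153,"z":0,"twist":-0.519},{"x":-0.214,"y":0.1605,"z":0,"twist":-0.519},{"x":-0.25,"y":0.168,"z":0,"twist":-0.519},{"x":-0.275,"y":0.173,"z":0,"twist":-0.519}])

```text
time_s: 34.2
tool_pos: [0.4552, -0.1314, 0.1622]
tcp_rot: [-0.001, 0.669, 0.743, -0.001]
ft_force: [0.7, -0.0, -1.0]
grip_width: 0.0298
```

```bash
python3 -c "
from h import *
print(sense()['grip_width']);delta(.4561,-.141,1.678,.165)"
```

```text
0.029829125279562052
at [ 0.4552 -0.1314  0.1622] yaw 1.6753 tilt [-0.0036 -0.0002] d tool xyz [-0.0096 -0.0002 -0.0028] twist -0.0027 t 34.2
```

Call:
step_arm(rows=[{"x":-0.009,"y":0,"z":0,"twist":-0.003},{"x":-0.009,"y":0,"z":0.02,"twist":-0.003},{"x":-0.009,"y":0,"z":0.05,"twist":-0.003},{"x":-0.009,"y":0,"z":0.085,"twist":-0.003},{"x":-0.009,"y":0,"z":0.11,"twist":-0.003},{"x":-0.009,"y":0,"z":0.12,"twist":-0.003},{"x":-0.009,"y":0,"z":0.12,"twist":-0.003},{"x":-0.009,"y":0,"z":0.12,"twist":-0.003}])

```text
time_s: 34.87
tool_pos: [0.4589, -0.1359, 0.0438]
tcp_rot: [-0.0, 0.666, 0.746, 0.0]
ft_force: [0.1, -0.6, -0.6]
grip_width: 0.0293
```

```bash
python3 -c "
from h import *
print(sense()['ft_force'],sense()['grip_width']);delta(.4561,-.141,1.678,.0237)"
```

```text
[ 0.08764488 -0.55532284 -0.59886214] 0.02934404102690415
at [ 0.4589 -0.1359  0.0438] yaw 1.6831 tilt [-0.0002  0.0008] d tool xyz [-0.0047 -0.0034  0.0201] twist 0.0051 t 34.8667
```

Call:
step_arm(rows=[{"x":-0.0047,"y":-0.0034,"z":0.01,"twist":0.004},{"x":-0.0047,"y":-0.0034,"z":0.016,"twist":0.004},{"x":-0.0047,"y":-0.0034,"z":0.019,"twist":0.004},{"x":-0.0047,"y":-0.0034,"z":0.019,"twist":0.004},{"x":-0.0047,"y":-0.0034,"z":0.019,"twist":0.004}])

```text
time_s: 35.28
tool_pos: [0.4559, -0.1419, 0.025]
tcp_rot: [0.0, 0.668, 0.744, 0.0]
ft_force: [-0.1, 1.7, -0.2]
grip_width: 0.0292
```

```bash
python3 -c "
from h import *
print(sense()['ft_force'],sense()['grip_width']);delta(.4561,-.141,1.678,.0237)"
```

```text
[-0.09521328  1.69593472 -0.22484959] 0.029216920577921364
at [ 0.4559 -0.1419  0.025 ] yaw 1.6777 tilt [ 0.0005 -0.0002] d tool xyz [0.0009 0.0003 0.0013] twist -0.0003 t 35.2833
```

Call:
step_arm(rows=[{"x":0.001,"y":0,"z":0.0013,"twist":0},{"x":0.001,"y":0,"z":0.0013,"twist":0},{"x":0.001,"y":0,"z":0.0013,"twist":0}])

```text
time_s: 35.53
tool_pos: [0.4557, -0.1407, 0.0236]
tcp_rot: [0.0, 0.668, 0.744, 0.0]
ft_force: [-0.3, -0.2, 0.3]
grip_width: 0.029
```

Call:
step_arm(rows=[{"x":0,"y":0,"z":0,"twist":0},{"x":0,"y":0,"z":0,"twist":0},{"x":0,"y":0,"z":0,"twist":0},{"x":0,"y":0,"z":0,"twist":0},{"x":0,"y":0,"z":0,"twist":0}], claw=-0.3)

```text
time_s: 35.95
tool_pos: [0.4556, -0.1409, 0.0235]
tcp_rot: [0.0, 0.668, 0.744, 0.0]
ft_force: [0.3, 0.2, -0.5]
grip_width: 0.0556
```

Call:
step_arm(rows=[{"x":0,"y":0,"z":-0.02,"twist":0},{"x":0,"y":0,"z":-0.05,"twist":0},{"x":0,"y":0,"z":-0.09,"twist":0},{"x":0,"y":0,"z":-0.13,"twist":0},{"x":0,"y":0,"z":-0.17,"twist":0},{"x":0,"y":0,"z":-0.2,"twist":0},{"x":0,"y":0,"z":-0.2,"twist":0},{"x":0,"y":0,"z":-0.2,"twist":0}])

```text
time_s: 36.62
tool_pos: [0.4564, -0.1412, 0.2251]
tcp_rot: [0.002, 0.668, 0.744, 0.0]
ft_force: [-0.1, -0.7, 0.5]
grip_width: 0.0553
```

```bash
python3 -c "
from h import *
print(sense()['ft_force'],sense()['grip_width'])
delta(.52,.05,1.678,.22)"
```

```text
[-0.14613958 -0.74925813  0.49068813] 0.05532538212920904
at [ 0.4564 -0.1412  0.2251] yaw 1.6772 tilt [ 0.0035 -0.0025] d tool xyz [0.1834 0.0835 0.0048] twist -0.0008 t 36.6167
```

Call:
step_arm(rows=[{"x":0.1834,"y":0.0835,"z":0,"twist":0},{"x":0.1834,"y":0.0835,"z":0,"twist":0},{"x":0.1834,"y":0.0835,"z":0,"twist":0},{"x":0.1834,"y":0.0835,"z":0,"twist":0},{"x":0.1834,"y":0.0835,"z":0,"twist":0},{"x":0.1834,"y":0.0835,"z":0,"twist":0},{"x":0.1834,"y":0.0835,"z":0,"twist":0},{"x":0.1834,"y":0.0835,"z":0,"twist":0}])

```text
time_s: 37.28
tool_pos: [0.518, 0.0498, 0.2218]
tcp_rot: [-0.001, 0.668, 0.744, -0.001]
ft_force: [-1.2, -0.5, -0.3]
grip_width: 0.0555
```

```bash
python3 - <<'E'
from h import *
for n in("top","scene"):
    p,d=vision.camera(n); np.save(n+"1_rgb.npy",p); np.save(n+"1_d.npy",d)
    cv2.imwrite(f"pics/{n}1.png",p[:,:,::-1])
    if n=="top": cv2.imwrite("pics/top1z.png",cv2.resize(p[140:270,300:450,::-1],None,fx=5,fy=4.6,interpolation=2)); P,D=cloud("top",d),d
    else: cv2.imwrite("pics/scene1z.png",cv2.resize(p[130:200,130:255,::-1],None,fx=6,fy=6,interpolation=2))
for nm,(x,y),a,b,r in (("can",(.5762,-.2286),.046,.068,.035),("mac",(.4775,-.3398),.03,.05,.035),("fin",(.4561,-.141),.028,.045,.05),("bon",(.587,-.328),.088,.115,.03),("sb",(.587,-.328),.068,.082,.034)):
    Q=P[(D>0)&(np.hypot(P[...,0]-x,P[...,1]-y)<r)&(P[...,2]>a)&(P[...,2]<b)]
    print(nm,len(Q),"z",np.median(Q[:,2]).round(4),"mid",(Q.min(0)/2+Q.max(0)/2)[:2].round(4),np.ptp(Q,0)[:2].round(3),"err",((Q.min(0)/2+Q.max(0)/2)[:2]-(x,y)).round(4))
    if nm=="fin": print(cv2.minAreaRect((Q[:,:2]*1000).astype(np.float32)))
E
```

```text
can 223 z 0.0574 mid [ 0.5739 -0.2299] [0.043 0.042] err [-0.0023 -0.0013]
mac 217 z 0.0376 mid [ 0.4783 -0.3383] [0.042 0.041] err [0.0008 0.0015]
  return _methods._mean(a, axis=axis, dtype=dtype,
  ret = ret.dtype.type(ret / rcount)
Traceback (most recent call last):
ValueError: zero-size array to reduction operation minimum which has no identity
```

View pics/top1.png

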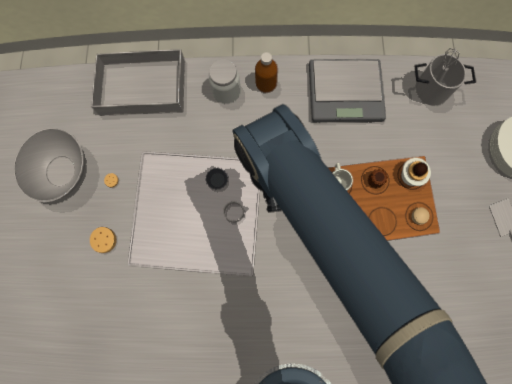

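View pics/top1z.png

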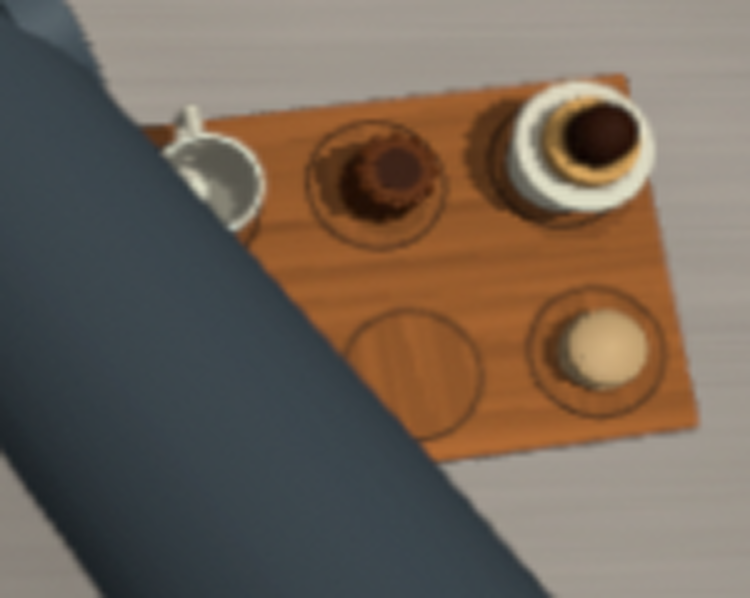

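View pics/scene1z.png

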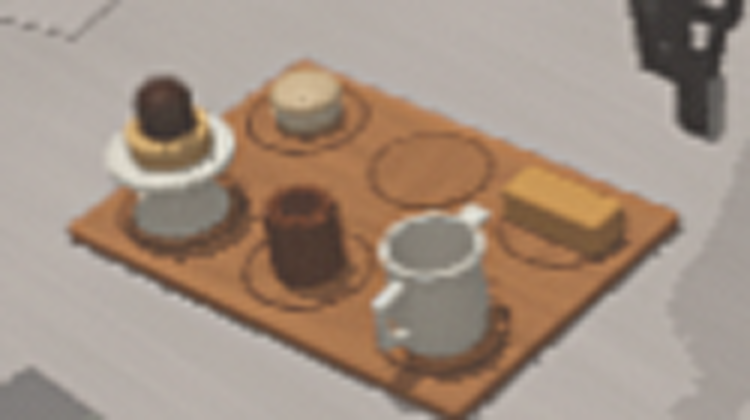

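Canelé, macaron, shortbread and bonbon sit on their places upright. The arm hides the financier in the top view, so I'm moving aside and measuring again.

Call:
step_arm(rows=[{"x":0.38,"y":0.04,"z":0,"twist":0},{"x":0.38,"y":0.04,"z":0,"twist":0},{"x":0.38,"y":0.04,"z":0,"twist":0},{"x":0.38,"y":0.04,"z":0,"twist":0},{"x":0.38,"y":0.04,"z":0,"twist":0},{"x":0.38,"y":0.04,"z":0,"twist":0},{"x":0.38,"y":0.04,"z":0,"twist":0},{"x":0.38,"y":0.04,"z":0,"twist":0},{"x":0.38,"y":0.04,"z":0,"twist":0},{"x":0.38,"y":0.04,"z":0,"twist":0}])

```text
time_s: 38.22
tool_pos: [0.5157, 0.4387, 0.2231]
tcp_rot: [-0.003, 0.666, 0.746, 0.001]
ft_force: [-0.5, 0.6, -0.5]
grip_width: 0.0556
```

Call:
step_arm(rows=[{"x":0,"y":0,"z":0,"twist":0},{"x":0,"y":0,"z":0,"twist":0},{"x":0,"y":0,"z":0,"twist":0},{"x":0,"y":0,"z":0,"twist":0}])

```text
time_s: 38.55
tool_pos: [0.5197, 0.4297, 0.2233]
tcp_rot: [0.001, 0.67, 0.743, -0.0]
ft_force: [0.4, -0.2, 0.4]
grip_width: 0.0552
```

```bash
python3 - <<'E'
from h import *
p,d=vision.camera("top"); cv2.imwrite("pics/top2.png",p[:,:,::-1]); P,D=cloud("top",d),d
print(np.abs(sense()["qvel"]).max())
for nm,(x,y),a,b,r in (("can",(.5762,-.2286),.046,.068,.035),("mac",(.4775,-.3398),.03,.05,.035),("fin",(.4561,-.141),.028,.045,.05),("bon",(.587,-.328),.088,.115,.03),("sb",(.587,-.328),.068,.082,.034)):
    Q=P[(D>0)&(np.hypot(P[...,0]-x,P[...,1]-y)<r)&(P[...,2]>a)&(P[...,2]<b)]
    if len(Q)==0: print(nm,0); continue
    print(nm,len(Q),"z",np.median(Q[:,2]).round(4),np.ptp(Q,0)[:2].round(3),"err",((Q.min(0)/2+Q.max(0)/2)[:2]-(x,y)).round(4))
    if nm=="fin": print(cv2.minAreaRect((Q[:,:2]*1000).astype(np.float32)))
E
```

```text
0.006604265807585247
can 225 z 0.057 [0.043 0.043] err [-0.0025 -0.0016]
mac 220 z 0.038 [0.042 0.046] err [0.0005 0.0007]
fin 317 z 0.0365 [0.035 0.074] err [-0.0015  0.001 ]
((455.92462158203125, -140.5745391845703), (28.913963317871094, 73.10606384277344), 7.91050910949707)
bon 141 z 0.0996 [0.032 0.032] err [-0.0012  0.0017]
sb 139 z 0.0742 [0.049 0.048] err [-0.0004  0.0021]
```

View pics/top2.png

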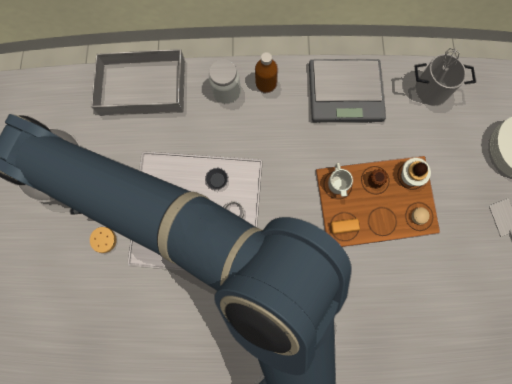

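The final view shows every piece on its place, with the tin (217,179) and cutter (234,212) where they were. Handing in.

```bash
python3 -c "
from station import job,sense
print(sense()['ft_force']); print(job.sign_off())"
```

```text
[ 0.1360773  -0.68243961  0.33206068]
the job is handed in; nothing more can be done
None
```

All five pieces are on their places on the board, and I handed the job in at about 39 s of the allowed 131 s. I placed the canelé first, then shortbread, bonbon, macaron and financier, each gripped once. Sign-off gave no verdict, so the checks below are my own.

| Piece | Distance from target (top camera depth) |
|---|---|
| Canelé | about 3 mm |
| Macaron | about 1 mm |
| Financier | about 2 mm, about 0.03 rad off the board's long side |
| Shortbread on the stand | about 2 mm |
| Bonbon on the shortbread | about 1 mm |

- **Heights:** measured tops read from about 3 mm below to 1.5 mm above nominal, roughly as far off as the depth bias I saw before moving. Nothing looked tilted.
- **Cutter and tin:** both were at the same pixels as at the start, to within about 1 px (2–3 mm). I judged this by eye and did not measure it.
- **Robot:** the gripper was open and clear, and the wrist force was near zero.
- **Failed check:** my first final measurement could not see the financier because the arm hid it. I moved the arm aside and measured again. No other checks failed or disagreed.

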